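# Swap the two pulleys of a belt drive and fit their bushes

## Robot

A 6-joint arm with a two-finger parallel gripper is mounted at the origin on a cart in front of the work surface, level with it; the furniture and walls round the work are solid. World frame = base frame: x ahead of the robot, y to its left, z up, the work surface at z = 0. Lengths are in m, angles in rad, forces in N, time in s.
With the tool pointing down it reaches from about 0.4 to 0.825 m from the base axis. Payload 7 kg.
Tool frame: the origin (TCP) lies at the very end of the fingers, on their centre line; the grasp point (between the pads) lies 19 mm behind it; x points along the fingers, y is the direction in which the jaws open and shut, and the axes are right-handed (so a half turn about x gives the same grasp; the last joint's range is limited). The gripper opens to 88 mm and grips with 3 to 60 N. Pads are 19 mm wide; open, the fingers measure 130 mm over their backs; the gripper's body (78 mm by 193 mm) begins 47 mm behind the grasp point.
Start: joints at [1.476, 0.359, 0.012, 0, -1.224, -0.288], TCP at [0.252, 0.626, 0.227] pointing down, gripper open.
Joint ranges: [-3.07, 3.07], [-1.43, 2.12], [-1.02, 1.25], [-3.03, 1.67], [-3.05, -0], [-3.03, 3.03]. Speed limits (rad/s): [2.39, 2.39, 3.01, 3.14, 3.14, 3.14].

## Interface

Orientations are given as [roll, pitch, yaw] about the fixed x, y, z axes, in that order (R = Rz(yaw) Ry(pitch) Rx(roll)).
In Python, from station import arm, cams gives the robot as it stands. The module is installed in compiled form; this text tells all that it offers.
- The arm moves only by the tool carry_out, never from a script. Its argument "deltas" is a list of rows, each a list of 6 numbers: the shift along the tool's x, y, z in units of 0.04 m (1.0 is 0.04 m), then the turn, a rotation vector about the tool's x, y, z in units of 4 degrees (1.0 is 4 degrees). In form: [[tx, ty, tz, ax, ay, az], ...]. A call has 1 to 5 rows; each row shifts and turns the pose as measured when the row begins, along the tool's axes as they then stand; what a row does not reach is not made up. A row lasts 1/10 s, in which the tool goes at most 50 mm and 8.59 degrees, less where a joint would pass 70% of its speed; a pose out of reach is approached as far as the arm can. A call with a number of a shift or a turn outside -1 to 1 is refused whole. A call with a gripper value outside its range is refused whole. "hand" is the closure, from 0 (fully open) to 1 (shut), set as the call begins (left out, the last holds). The fingers move at their own pace and stop on an object; "newtons" is the grip in N (left out, the last holds). Time passes only in rows, so rows that do not move let the fingers close. It gives the time, the measured TCP pose, the force and the opening at its end, in the units of the state.
- arm.get_state(): the state, without advancing time (a new reading comes with each control period).
- cams.grab_frame(name): name is "scene" or "top" or "wrist"; returns a dict with "pixels" (384x512x3 uint8, red, green, blue), "fx", "fy", "cx", "cy" (pixels), "T" (4x4, takes a point from camera to world coordinates); the wrist camera has in their place "hand_eye" (4x4, takes a point from camera to tool coordinates, whose origin is the TCP and whose axes are the tool frame's). Camera axes: x right, y up, looking along -z (the intrinsics and any distortion apply to the point x, -y, -z); pixel columns grow to the right and rows downward; lengths in m; the calibration is good to about 2 mm. A picture is of the moment at which its call begins: read the wrist's pose just before it. There is no depth.
- arm.job_done(): hands the job in, once; it reports no verdict.
The state is a dict: "t": time; "q": joint angles; "qd": joint speeds; "joint_efforts": joint torques, N m; "eef_pos": TCP position; "ee_rot": TCP orientation; "force": force on the tool from outside, world axes, zero at the start; "moment": the same for the moment, N m; "width": finger opening in m.
Only numpy, scipy, OpenCV 4.12 (cv2) and the standard library are available. Lean on these libraries where they do the work, as an engineer would, in place of code of your own. Each camera call takes 0.05 s, during which the arm holds its last target.

## Task

The belt drive lies open with its belt off, and its speed is to be changed: let the large and the small pulley change shafts, each standing hub up and fully down on the other shaft; the rubber mat is there to lay one on meanwhile. Then drop each pulley's own flanged bush, wide one in the large pulley and narrow one in the small, over the shaft into the hub until its flange rests on the hub. Leave the piston and the spark plug where they are.

Things in the scene. Friction and masses are not known exactly. Their poses are not given: they have to be found in the camera images.
- pulley_large: Dark steel V-belt pulley, 92 mm across, one groove in a 20 mm high rim; a hub 54 mm across rises from the rim to 42 mm above the underside (grip it here). Bore 21 mm, widening to 45 mm from 20 mm above the underside up. About 0.6 kg. Starts hub up on either shaft. Origin: centre of the underside; z up the bore. Yaw is free.
- pulley_small: Dark steel V-belt pulley, 60 mm across, one groove in a 20 mm high rim; a hub 42 mm across rises from the rim to 42 mm above the underside (grip it here). Bore 21 mm, widening to 34 mm from 20 mm above the underside up. About 0.35 kg. Starts hub up on either shaft. Origin: centre of the underside; z up the bore. Yaw is free.
- bush_large: Bright steel bush, the wider of two: a flange 62 mm across, 14 mm thick, on a body 37 mm across, 18 mm long; 32 mm tall; bore 21 mm. Stands on the bench, flange up. Belongs in the large pulley: body down in the hub, round the shaft, flange resting on the hub top; its underside is then 24 mm above the pulley's. About 0.16 kg. Origin: centre of the underside; z up.
- bush_small: Bright steel bush, the narrower of two: a flange 50 mm across, 14 mm thick, on a body 26 mm across, 18 mm long; 32 mm tall; bore 21 mm. Stands on the bench, flange up. Belongs in the small pulley: body down in the hub, round the shaft, flange resting on the hub top; its underside is then 24 mm above the pulley's. About 0.1 kg. Origin: centre of the underside; z up.
- shaft_a: One of two alike upright steel shafts, 110 mm apart. Origin: centre of the shoulder a pulley stands on, 20 mm above the bench; z up. It tapers: 18 mm across at the shoulder, 15 mm at 16 mm up, 13 mm at 44 mm up, 6 mm at its end, 72 mm above the shoulder.
- shaft_b: One of two alike upright steel shafts, 110 mm apart. Origin: centre of the shoulder a pulley stands on, 20 mm above the bench; z up. It tapers: 18 mm across at the shoulder, 15 mm at 16 mm up, 13 mm at 44 mm up, 6 mm at its end, 72 mm above the shoulder.
- casing: Cast aluminium casing with round ends, fixed on the bench, 230 mm long and 120 mm wide, open at the top: rim 30 mm high, floor 10 mm. Both shafts stand in it, 55 mm either side of its middle. Origin: centre of the underside; y along its length, towards shaft_a. Behind the work stand a vice (80 mm high) and a saw, whose crank juts out to about x = 0.59, y = -0.06 (120 mm high).
- mat: Flat black rubber mat, 104 mm square and 4 mm thick, fixed on the bench: empty at the start, the free spot for a pulley. Origin: centre of the underside, z up.
- piston: Loose aluminium engine piston, 66 mm across and 57 mm tall, standing crown up beside the work; a bystander. Origin: centre of the underside.
- spark_plug: Loose spark plug lying on the bench, 74 mm long and 24 mm high, its length along y; a bystander. Origin: centre of the underside.
Not all that is in view belongs to the job. What is shaped like the bush_small but yellow is not meant.

How it is judged:
At the end, for the whole second after the job is handed in: Each pulley stands upright and fully down (within 4 mm) on the shaft on which it did not start, within 6 mm of the shaft's axis; the wide bush is in the large pulley and the narrow bush in the small one, centred within 8 mm, flange on the hub (within 4 mm); all four are upright and at rest (((horizontal distance between pulley_large and shaft_a below 0.006 m and z of pulley_large in the frame of shaft_a between -0.004 and 0.004 m and horizontal distance between pulley_small and shaft_b below 0.006 m and z of pulley_small in the frame of shaft_b between -0.004 and 0.004 m) or (horizontal distance between pulley_large and shaft_b below 0.006 m and z of pulley_large in the frame of shaft_b between -0.004 and 0.004 m and horizontal distance between pulley_small and shaft_a below 0.006 m and z of pulley_small in the frame of shaft_a between -0.004 and 0.004 m)) and distance of each of pulley_large, pulley_small from where it was at the start of the episode above 0.08 m and horizontal distance between bush_large and pulley_large below 0.008 m and z of bush_large in the frame of pulley_large between 0.02 and 0.028 m and horizontal distance between bush_small and pulley_small below 0.008 m and z of bush_small in the frame of pulley_small between 0.02 and 0.028 m and angle between each of pulley_large, pulley_small, bush_large, bush_small's own z axis and vertical below 0.08 rad and linear speed of each of pulley_large, pulley_small, bush_large, bush_small below 0.02 m/s); the robot touches nothing.
It fails at once if the piston or the spark plug is pushed more than 20 mm out of its place (distance of any of piston, spark_plug from where it was at the start of the episode above 0.02 m).
It also fails if it takes over 96 s, if anything falls off the work surface, if the arm or the gripper's body presses on something with over 40 N, if the wrist force passes 120 N, or if a joint passes its speed limit or range.

## Working session

There is one attempt and no reset: what is moved stays moved. The work goes in short steps, Python scripts to look and compute and a tool call to move; the robot and the scene stay as the last step left them, time stands still between calls to the robot, and variables do not carry over. Pictures are saved under pics/ and viewed, and the job is handed in when it is done.

Besides the shell and the picture viewer there is one more tool, called after "Emit:" as name(argument=value, ...), one argument or row to a line, values as JSON. carry_out: Moves the arm, as the interface text tells. Shifts and turns lie within -1 to 1; 1 stands for 0.04 m of shift or 4 degrees of turn. Its arguments: {"type":"object","properties":{"deltas":{"type":"array","items":{"type":"array","items":{"type":"number","minimum":-1,"maximum":1}}},"hand":{"type":"number"},"newtons":{"type":"number"}},"required":["deltas"]}

```bash
mkdir -p pics
cat > h.py <<'E'
import numpy as np, cv2
from station import arm, cams
from scipy.spatial.transform import Rotation as R
def snap(n,f):
    s=arm.get_state(); d=cams.grab_frame(n)
    cv2.imwrite(f'pics/{f}.png',d['pixels'][:,:,::-1]); np.save(f'pics/{f}.npy',{'d':d,'s':s},allow_pickle=True); return d,s
E
python3 - <<'E'
from h import *
for n in ['scene','top']:
    d,s=snap(n,n+'0'); print(n,d['fx'],d['fy'],d['cx'],d['cy'],d['T'].round(4).tolist() if 'T' in d else d['hand_eye'], [k for k in d])
print(s)
E
```

```text
scene 423.23420365080307 423.23420365080307 257.7653505678072 188.3529224644901 [[-0.4855, 0.4791, -0.7313, -0.273], [-0.8742, -0.2753, 0.4, 0.553], [-0.0097, 0.8335, 0.5525, 0.6013], [0.0, 0.0, 0.0, 1.0]] ['pixels', 'fx', 'fy', 'cx', 'cy', 'T']
top 471.4551650858053 471.4551650858053 251.71610723652702 197.73359898208668 [[-0.0004, 0.9847, -0.1743, 0.2793], [-0.9999, -0.003, -0.0145, 0.1314], [-0.0148, 0.1742, 0.9846, 1.212], [0.0, 0.0, 0.0, 1.0]] ['pixels', 'fx', 'fy', 'cx', 'cy', 'T']
{'t': 0.05, 'q': array([ 1.47607795e+00,  3.59393222e-01,  1.11043154e-02, -3.57114515e-04,
       -1.22412490e+00, -2.88101512e-01]), 'qd': array([ 0.00029742, -0.00068119,  0.00359972, -0.0001298 , -0.00049013,
       -0.00159732]), 'joint_efforts': array([-1.65492078e-03, -5.84672570e+01,  2.94055563e+01,  7.02594012e+00,
        1.02087320e-02, -3.30580133e-05]), 'eef_pos': array([0.25197821, 0.62568953, 0.22563713]), 'ee_rot': array([ 1.65427714,  1.56914436, -1.87025701]), 'force': array([-0.59237607, -0.26135222,  0.24203406]), 'moment': array([-0.02191834, -0.00785565, -0.0757547 ]), 'width': 0.08754866595643503}
```

View pics/scene0.png

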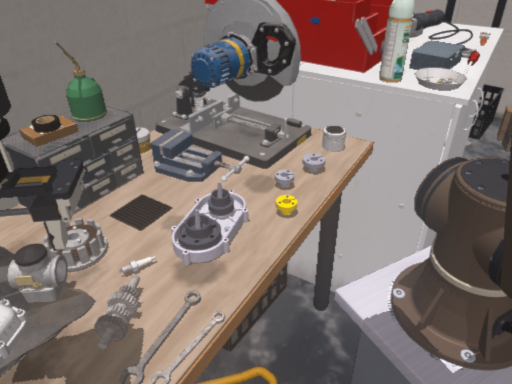

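View pics/top0.png

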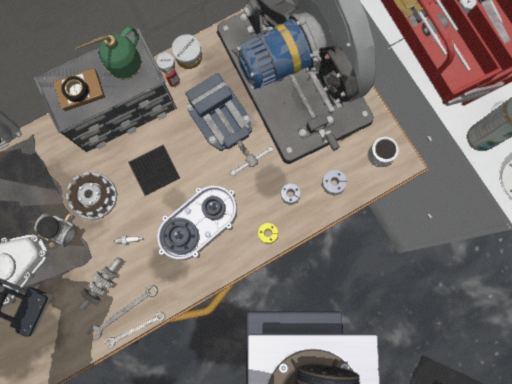

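```bash
cat >> h.py <<'E'
def pix2w(f,u,v,z):
    d=np.load(f'pics/{f}.npy',allow_pickle=True).item()['d']; T=d['T']
    r=T[:3,:3]@np.array([(u-d['cx'])/d['fx'],-(v-d['cy'])/d['fy'],-1.]); o=T[:3,3]
    return o+r*(z-o[2])/r[2]
def w2pix(f,P):
    d=np.load(f'pics/{f}.npy',allow_pickle=True).item()['d']; T=d['T']
    p=(np.atleast_2d(P)-T[:3,3])@T[:3,:3]
    return np.c_[d['cx']+d['fx']*p[:,0]/-p[:,2], d['cy']-d['fy']*p[:,1]/-p[:,2]]
def crop(f,u0,v0,w,h,k,out):
    im=cv2.imread(f'pics/{f}.png')[v0:v0+h,u0:u0+w]
    im=cv2.resize(im,None,fx=k,fy=k,interpolation=cv2.INTER_CUBIC)
    for i in range(0,w,10): cv2.putText(im,str(u0+i),(i*k,8),0,.3,(0,255,255),1); cv2.line(im,(i*k,10),(i*k,14),(0,255,255),1)
    for i in range(0,h,10): cv2.putText(im,str(v0+i),(0,i*k+4),0,.3,(0,255,0),1)
    cv2.imwrite(f'pics/{out}.png',im)
E
python3 -c "
from h import *
crop('top0',120,140,130,130,5,'c1');crop('top0',250,135,155,110,5,'c2')
for n,u,v,z in [('L',181,236,.06),('S',213,206,.06),('BL',335,181,.032),('BS',290,193,.032),('mat',154,170,.004),('pist',383,151,.057),('plug',128,240,.012),('crank',252,160,.12)]: print(n,pix2w('top0',u,v,z).round(4))
"
```

```text
L [0.3884 0.3218 0.06  ]
S [0.4627 0.2443 0.06  ]
BL [ 0.5309 -0.0637  0.032 ]
BS [0.5001 0.0514 0.032 ]
mat [0.5682 0.407  0.004 ]
pist [ 0.6024 -0.1827  0.057 ]
plug [0.383  0.4652 0.012 ]
crank [0.564  0.1468 0.12  ]
```

View pics/c1.png

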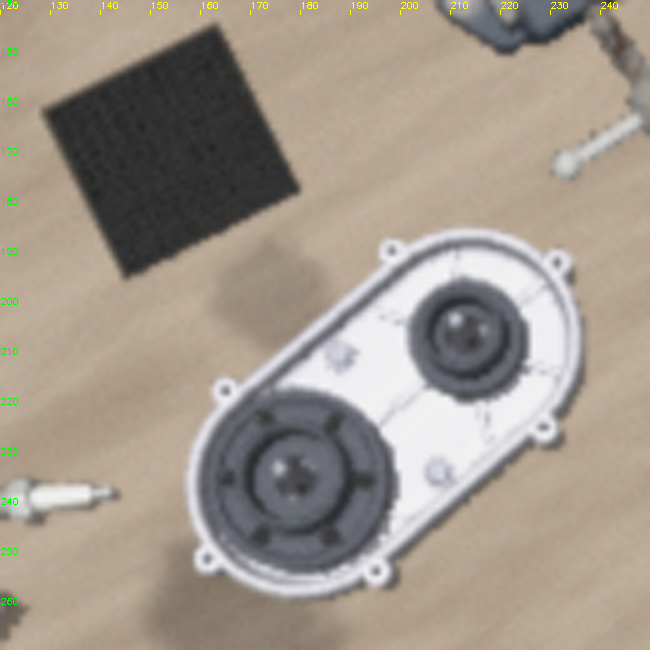

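View pics/c2.png

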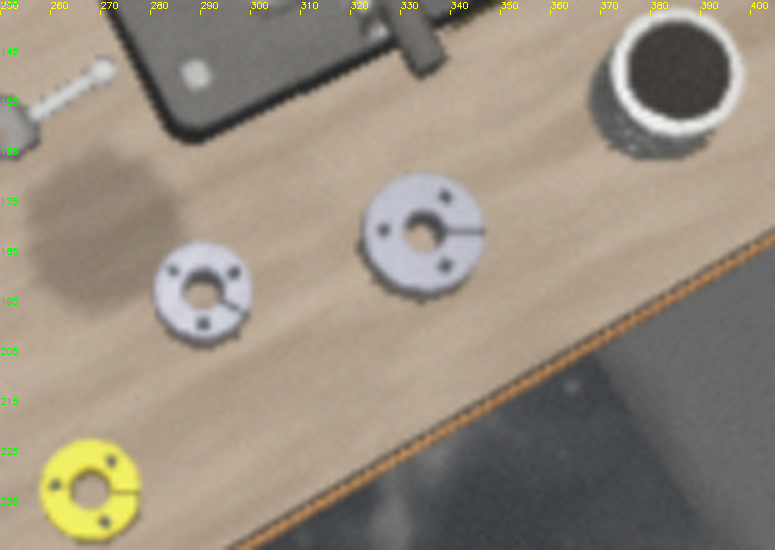

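```bash
cat >> h.py <<'E'
def go(x,y,z,jaw=None):
    """print tool-frame deltas (units) to reach x,y,z with tool down, jaw axis at world angle jaw (deg, mod 180)"""
    s=arm.get_state(); p=s['eef_pos']; Rm=R.from_euler('xyz',s['ee_rot']).as_matrix()
    if jaw is None: a=np.arctan2(Rm[1,1],Rm[0,1])
    else:
        a=np.radians(jaw); c=np.degrees(np.arctan2(Rm[1,1],Rm[0,1]))
        dd=(jaw-c+90)%180-90; a=np.radians(c+dd)
    X=np.array([0,0,-1.]);Y=np.array([np.cos(a),np.sin(a),0]);G=np.c_[X,Y,np.cross(X,Y)]
    t=Rm.T@(np.array([x,y,z])-p); rv=R.from_matrix(Rm.T@G).as_rotvec()
    print('pos',p.round(4),'jaw',np.degrees(np.arctan2(Rm[1,1],Rm[0,1])).round(1),'q6',s['q'][5].round(2),'q',s['q'].round(2),'w',round(s['width'],4),'t',s['t'],'F',s['force'].round(1))
    print('shift units',(t/.04).round(2),'turn units',(np.degrees(rv)/4).round(2))
    print('tool axes y',Rm[:,1].round(2),'z',Rm[:,2].round(2))
E
python3 -c "
from h import *
go(.39,.322,.2)
for n,u,v,z in [('L',179.6,235,.062),('S',213,206,.062),('BL',250+425/5-.4,135+233/5-.4,.032),('BS',250+203/5-.4,135+291/5-.4,.032),('mat',154,170,.004)]: print(n,pix2w('top0',u,v,z).round(4))
crop('scene0',165,170,100,95,7,'c3');crop('scene0',260,110,100,95,7,'c4')
d,s=snap('wrist','w0');print({k:d[k] for k in d if k!='pixels'})
"
```

```text
pos [0.252  0.6257 0.2257] jaw -111.9 q6 -0.29 q [ 1.48  0.36  0.01 -0.   -1.22 -0.29] w 0.0875 t 0.1 F [ 0.5 -0.8 -0.9]
shift units [ 0.65  5.75 -6.04] turn units [ 0.   -0.   -0.02]
tool axes y [-0.37 -0.93  0.  ] z [-0.93  0.37 -0.  ]
L [0.3907 0.325  0.062 ]
S [0.4624 0.2441 0.062 ]
BL [ 0.5303 -0.0627  0.032 ]
BS [0.5006 0.0509 0.032 ]
mat [0.5682 0.407  0.004 ]
{'fx': 336.6861931305841, 'fy': 336.6861931305841, 'cx': 263.3564746421223, 'cy': 190.43028171470453, 'hand_eye': array([[-2.14390551e-04,  3.02910803e-01, -9.53018887e-01,
        -1.59383270e-01],
       [ 9.99999715e-01, -6.24920335e-04, -4.23586160e-04,
        -2.58883520e-04],
       [-7.23869706e-04, -9.53018706e-01, -3.02910583e-01,
        -8.15855279e-02],
       [ 0.00000000e+00,  0.00000000e+00,  0.00000000e+00,
         1.00000000e+00]])}
```

View pics/c3.png

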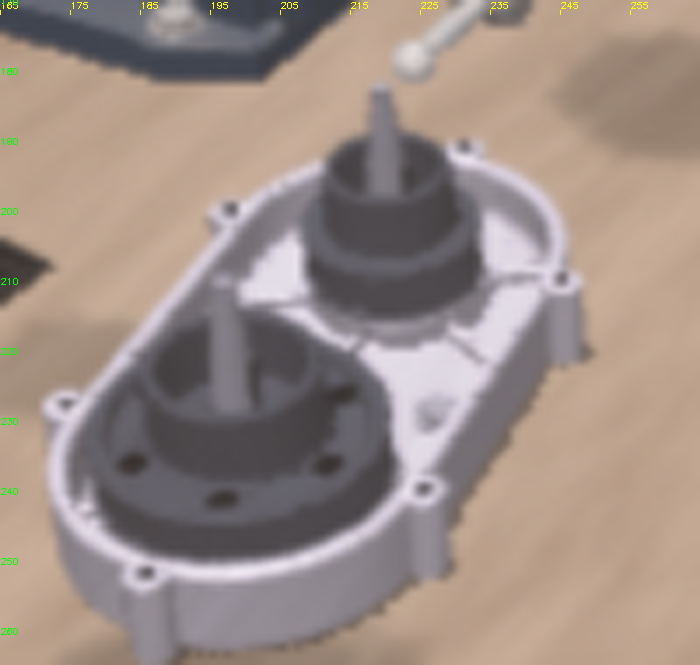

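View pics/c4.png

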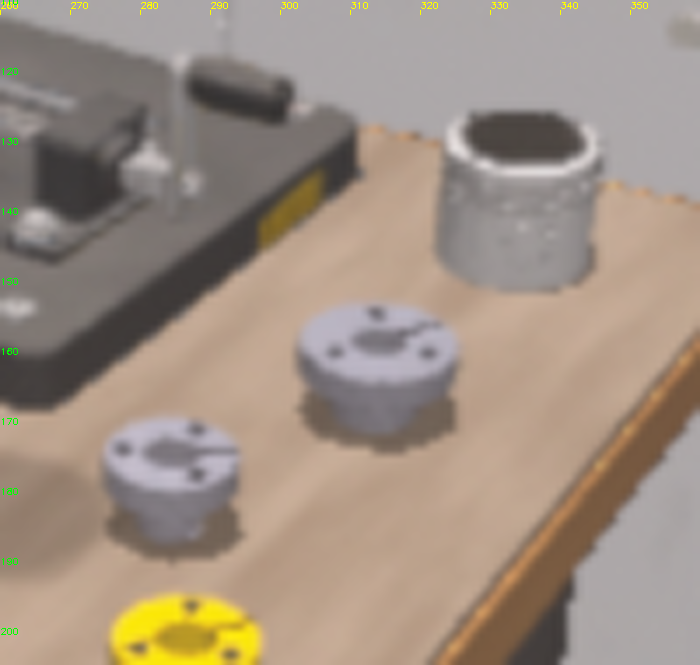

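```bash
python3 -c "
from h import *
G=lambda u0,v0,x,y:(u0+x/7-.4,v0+y/7-.4)
"
```

```text
(no output)
```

View pics/w0.png

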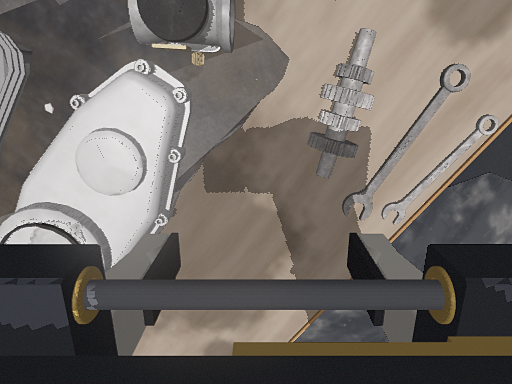

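```bash
python3 -c "
from h import *
G=lambda u0,v0,x,y:(u0+x/7-.4,v0+y/7-.4)
for n,(u,v),z in [('cab1',(143,180),0),('cab2',(60,216),0),('tipL',G(165,170,222,278),.092),('tipS',G(165,170,380,87),.092),('hubL',G(165,170,237,368),.062),('hubS',G(165,170,391,177),.062),('BL',G(260,110,378,342),.032),('BS',G(260,110,172,452),.032)]: print(n,pix2w('scene0',u,v,z).round(4))
for m in [(162,144),(129,162),(145,195),(180,177)]: print(pix2w('top0',m[0]-.4,m[1],.004).round(4))
"
```

```text
cab1 [0.7105 0.3632 0.    ]
cab2 [0.6522 0.5794 0.    ]
tipL [0.396  0.3299 0.092 ]
tipS [0.4668 0.2471 0.092 ]
hubL [0.3915 0.3299 0.062 ]
hubS [0.4595 0.2485 0.062 ]
BL [ 0.5336 -0.0622  0.032 ]
BS [0.5044 0.0502 0.032 ]
[0.6392 0.3892 0.004 ]
[0.5902 0.4753 0.004 ]
[0.5012 0.4292 0.004 ]
[0.549  0.3388 0.004 ]
```

```bash
cat >> h.py <<'E'
def plan(x,y,z,jaw=None,rows=5,step=.039,n=None):
    s=arm.get_state(); p=s['eef_pos'].copy(); Rm=R.from_euler('xyz',s['ee_rot']).as_matrix()
    c=np.degrees(np.arctan2(Rm[1,1],Rm[0,1])); dd=0 if jaw is None else jaw-c
    while dd>200: dd-=360
    while dd<-200: dd+=360
    print('pos',p.round(4),'jaw',c.round(1),'q6',s['q'][5].round(2),'w',round(s['width'],4),'t',round(s['t'],2),'F',s['force'].round(1))
    d=np.array([x,y,z])-p; N=n or max(int(np.ceil(np.linalg.norm(d)/step)),int(np.ceil(abs(dd)/3.95)),1)
    nt=max(int(np.ceil(np.linalg.norm(d)/step)),1) if not n else n
    na=max(int(np.ceil(abs(dd)/3.95)),1)
    out=[]
    for i in range(min(rows,N)):
        a=np.radians(c+ (dd*min(i,na)/na)); a2=np.radians(c+dd*min(i+1,na)/na)
        f=lambda a:np.c_[np.array([0,0,-1.]),[np.cos(a),np.sin(a),0],[-(-1)*-np.sin(a)*-1, -np.cos(a),0]]
        G0=f(a);G1=f(a2); 
        cur=Rm if i==0 else G0
        t=cur.T@(d/nt if i<nt else d*0)/.04; rv=np.degrees(R.from_matrix(cur.T@G1).as_rotvec())/4
        out.append(np.r_[t,rv].clip(-1,1).round(2).tolist())
    print('N',N,'rows',out)
E
python3 -c "
from h import *
G=np.array([0,0,-1.]);a=.7;print(np.cross(G,[np.cos(a),np.sin(a),0]),[np.sin(a),-np.cos(a)])
plan(.33,.42,.22,90)
"
```

```text
[ 0.64421769 -0.76484219  0.        ] [np.float64(0.644217687237691), np.float64(-0.7648421872844885)]
pos [0.252  0.6258 0.2258] jaw -111.9 q6 -0.29 w 0.0878 t 0.15 F [ 0.1  0.3 -0.7]
N 41 rows [[0.03, 0.67, -0.62, 0.96, -0.0, -0.02], [0.02, 0.63, -0.67, 0.96, 0.0, 0.0], [0.02, 0.58, -0.71, 0.96, 0.0, 0.0], [0.02, 0.54, -0.74, 0.96, 0.0, 0.0], [0.02, 0.48, -0.78, 0.96, 0.0, 0.0]]
```

Emit:
carry_out(
  deltas=[
    [0.03, 0.67, -0.62, 0.96, 0, 0],
    [0.02, 0.63, -0.67, 0.96, 0, 0],
    [0.02, 0.58, -0.71, 0.96, 0, 0],
    [0.02, 0.54, -0.74, 0.96, 0, 0],
    [0.02, 0.48, -0.78, 0.96, 0, 0],
  ],
)

```text
t: 0.65
eef_pos: [0.3166, 0.4515, 0.2179]
ee_rot: [2.058, 1.565, -1.808]
force: [0.1, -0.8, 1.0]
width: 0.0878
```

```bash
python3 -c "
from h import *
plan(.355,.327,.2,90)
"
```

```text
pos [0.3166 0.4515 0.2179] jaw -131.5 q6 -0.47 w 0.0878 t 0.65 F [ 0.1 -0.8  1. ]
N 36 rows [[0.12, 0.42, -0.7, 0.96, -0.04, -0.07], [0.11, 0.38, -0.72, 0.96, 0.0, 0.0], [0.11, 0.33, -0.75, 0.96, 0.0, 0.0], [0.11, 0.28, -0.77, 0.96, 0.0, 0.0], [0.0, 0.0, 0.0, 0.96, 0.0, 0.0]]
```

Emit:
carry_out(
  deltas=[
    [0.12, 0.42, -0.7, 0.96, -0.04, -0.07],
    [0.11, 0.42, -0.8, 0.96, 0, 0],
    [0.11, 0.5, -0.75, 0.96, 0, 0],
    [0.11, 0.28, -0.77, 0.96, 0, 0],
    [0.1, 0.0, 0.0, 0.96, 0, 0],
  ],
)

```text
t: 1.15
eef_pos: [0.3512, 0.3086, 0.1952]
ee_rot: [1.349, 1.57, -2.87]
force: [-0.7, 0.7, 0.6]
width: 0.0877
```

```bash
python3 -c "
from h import *
plan(.393,.327,.18,180)
"
```

```text
pos [0.3512 0.3086 0.1952] jaw -151.7 q6 -0.65 w 0.0877 t 1.15 F [-0.7  0.7  0.6]
N 8 rows [[0.19, -0.57, -0.05, 0.88, 0.0, -0.01], [0.19, -0.57, -0.01, 0.88, 0.0, 0.0], [0.0, 0.0, 0.0, 0.88, 0.0, 0.0], [0.0, 0.0, 0.0, 0.88, 0.0, 0.0], [0.0, 0.0, 0.0, 0.88, 0.0, 0.0]]
```

Emit:
carry_out(
  deltas=[
    [0.19, -0.57, -0.05, 0.88, 0, 0],
    [0.19, -0.57, -0.01, 0.88, 0, 0],
    [0, 0, 0, 0.88, 0, 0],
    [0, 0, 0, 0.88, 0, 0],
    [0, 0, 0, 0.88, 0, 0],
  ],
)

```text
t: 1.65
eef_pos: [0.3946, 0.3247, 0.1788]
ee_rot: [1.525, 1.569, -3.017]
force: [-0.4, 0.4, 0.6]
width: 0.0875
```

```bash
cat >> h.py <<'E'
def wT(f):
    q=np.load(f'pics/{f}.npy',allow_pickle=True).item();d,s=q['d'],q['s']
    M=np.eye(4);M[:3,:3]=R.from_euler('xyz',s['ee_rot']).as_matrix();M[:3,3]=s['eef_pos']
    d['T']=M@d['hand_eye'];np.save(f'pics/{f}.npy',q,allow_pickle=True)
def wsnap(f):
    snap('wrist',f);wT(f)
def ring(f,cx,cy,z,r,col=(0,255,0),src=None):
    im=cv2.imread(src or f'pics/{f}.png');a=np.linspace(0,2*np.pi,60)
    P=np.c_[cx+r*np.cos(a),cy+r*np.sin(a),0*a+z]
    cv2.polylines(im,[np.round(w2pix(f,P)*16).astype(np.int32)],True,col,1,cv2.LINE_AA,4);cv2.imwrite(f'pics/{f}_r.png',im);return f'pics/{f}_r.png'
E
python3 -c "
from h import *
wsnap('w1'); plan(.393,.327,.18,180)
s=ring('w1',.393,.327,.062,.027);s=ring('w1',.462,.246,.062,.021,src=s);s=ring('w1',.393,.327,.04,.046,(0,0,255),src=s)
"
```

```text
pos [0.3945 0.3247 0.1788] jaw -170.4 q6 -0.91 w 0.0876 t 1.7 F [ 0.7 -0.4  0.5]
N 3 rows [[-0.03, 0.03, 0.06, 0.8, 0.0, -0.02], [0.0, 0.0, 0.0, 0.8, 0.0, 0.0], [0.0, 0.0, 0.0, 0.8, 0.0, 0.0]]
```

View pics/w1_r.png

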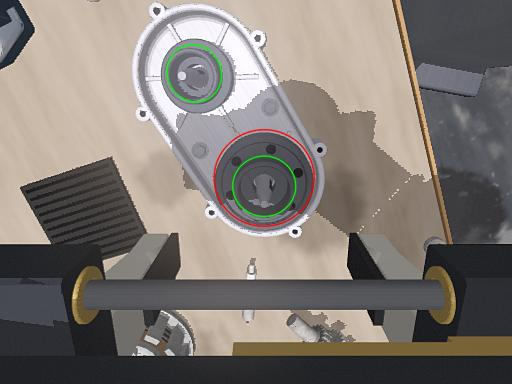

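```bash
python3 -c "
from h import *
crop('w1_r',130,20,200,220,4,'c5')
im=cv2.imread('pics/c5.png');cv2.imwrite('pics/c5.png',im[:600] if im.shape[0]<600 else cv2.resize(im,None,fx=.68,fy=.68))
crop('w1_r',205,120,125,120,6,'c6');crop('w1_r',150,30,100,90,6,'c7')
"
```

```text
(no output)
```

View pics/c6.png

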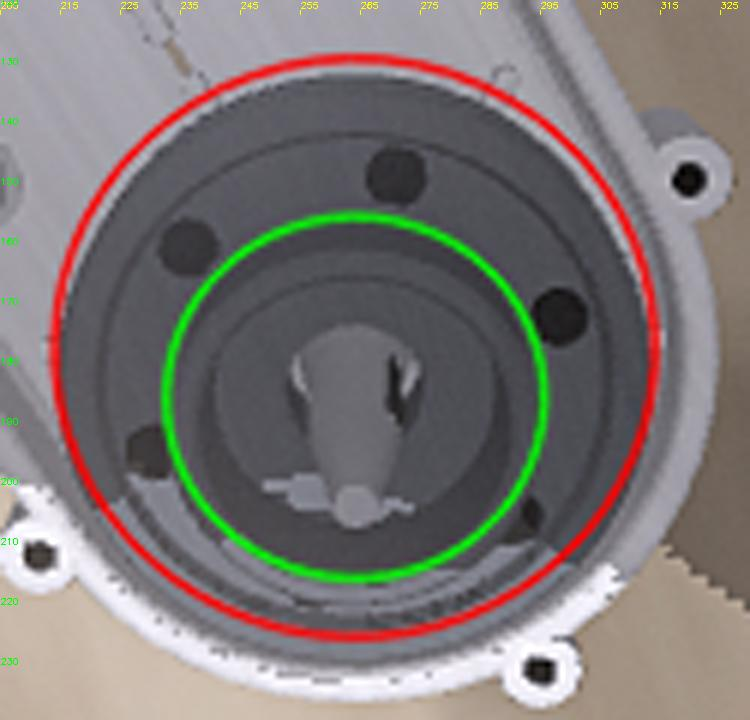

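View pics/c7.png

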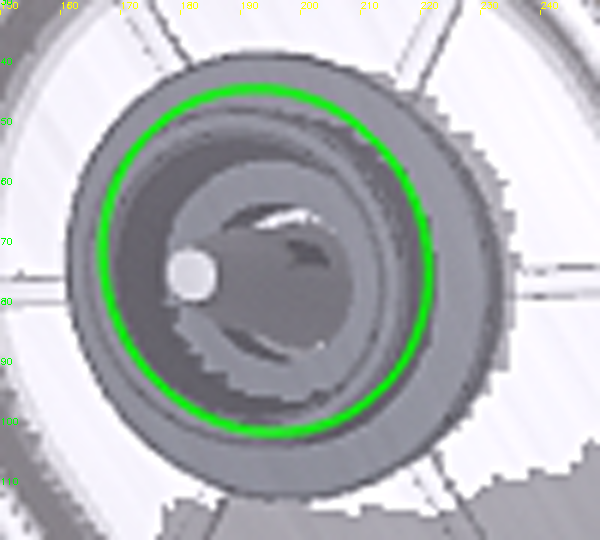

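```bash
python3 -c "
from h import *
print(pix2w('w1',263.8,204.1,.092),pix2w('w1',181.5,75.4,.092))
crop('w1',205,120,125,120,6,'c6')
s=ring('w1',.3926,.330,.062,.027);s=ring('w1',.4655,.2485,.062,.021,src=s);s=ring('w1',.3926,.33,.04,.046,(0,0,255),src=s);s=ring('w1',.4655,.2485,.04,.030,(0,0,255),src=s)
crop('w1_r',140,20,190,220,4,'c6')
im=cv2.imread('pics/c6.png');cv2.imwrite('pics/c6.png',im[:,:][:880:1][::1] if 0 else cv2.resize(im,None,fx=.68,fy=.68,interpolation=cv2.INTER_AREA))
"
```

```text
[0.39215914 0.33196609 0.092     ] [0.46442692 0.24837294 0.092     ]
```

View pics/c6.png

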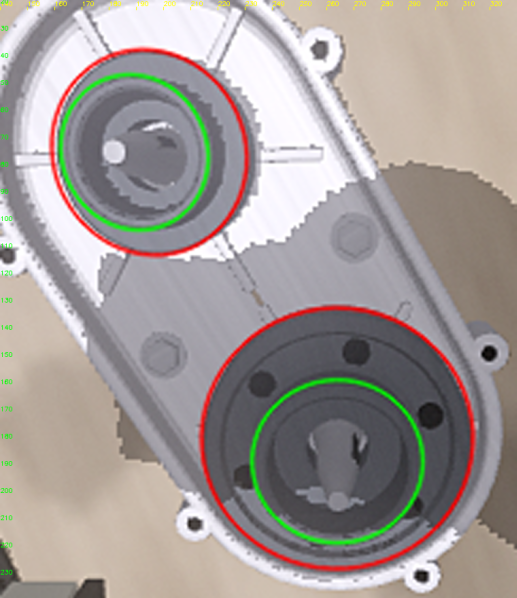

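```bash
python3 -c "
from h import *
plan(.392,.3305,.046,170)
"
```

```text
pos [0.3945 0.3247 0.1788] jaw -170.4 q6 -0.91 w 0.0876 t 1.7 F [ 0.7 -0.4  0.5]
N 5 rows [[0.83, 0.01, 0.04, 0.98, 0.0, -0.02], [0.83, 0.01, 0.04, 0.98, 0.0, 0.0], [0.83, 0.01, 0.04, 0.98, 0.0, 0.0], [0.83, 0.02, 0.04, 0.98, 0.0, 0.0], [0.0, 0.0, 0.0, 0.98, 0.0, 0.0]]
```

Emit:
carry_out(
  deltas=[
    [0.83, 0.01, 0.04, 0.98, 0, -0.02],
    [0.83, 0.01, 0.04, 0.98, 0, 0],
    [0.83, 0.01, 0.04, 0.98, 0, 0],
    [0.7, 0.02, 0.04, 0.98, 0, 0],
    [0, 0, 0, 0.9, 0, 0],
  ],
)

```text
t: 2.2
eef_pos: [0.393, 0.3324, 0.0487]
ee_rot: [-0.396, 1.565, 0.999]
force: [-0.3, -1.0, 0.4]
width: 0.0879
```

```bash
python3 -c "
from h import *
plan(.392,.3305,.044)
"
```

```text
pos [0.393  0.3324 0.0487] jaw 169.9 q6 -1.26 w 0.0879 t 2.2 F [-0.3 -1.   0.4]
N 1 rows [[0.12, 0.02, -0.05, 0.0, 0.07, 0.03]]
```

Emit:
carry_out(
  deltas=[
    [0.12, 0.02, -0.05, 0, 0.07, 0.03],
    [0, 0, 0, 0, 0, 0],
    [0, 0, 0, 0, 0, 0],
    [0, 0, 0, 0, 0, 0],
    [0, 0, 0, 0, 0, 0],
  ],
  hand=1,
  newtons=45,
)

```text
t: 2.7
eef_pos: [0.3921, 0.3309, 0.044]
ee_rot: [-1.38, 1.57, 0.023]
force: [5.1, -1.7, 0.8]
width: 0.0536
```

```bash
python3 -c "
from h import *
plan(.392,.3305,.15)
"
```

```text
pos [0.3921 0.3309 0.044 ] jaw 170.4 q6 -1.25 w 0.0536 t 2.7 F [ 5.1 -1.7  0.8]
N 3 rows [[-0.88, 0.0, -0.0, 0.0, 0.0, 0.01], [-0.88, 0.0, -0.0, 0.0, 0.0, 0.0], [-0.88, 0.0, -0.0, 0.0, 0.0, 0.0]]
```

Emit:
carry_out(
  deltas=[
    [-0.3, 0, 0, 0, 0, 0],
    [-0.6, 0, 0, 0, 0, 0],
    [-0.7, 0, 0, 0, 0, 0],
    [-0.7, 0, 0, 0, 0, 0],
    [-0.5, 0, 0, 0, 0, 0],
  ],
)

```text
t: 3.2
eef_pos: [0.3884, 0.3261, 0.1574]
ee_rot: [2.575, 1.559, -2.307]
force: [-0.1, 1.1, -6.8]
width: 0.052
```

```bash
python3 -c "
from h import *
plan(.57,.408,.15,120)
"
```

```text
pos [0.3884 0.3261 0.1574] jaw 170.3 q6 -1.25 w 0.052 t 3.2 F [-0.1  1.1 -6.8]
N 13 rows [[0.02, -0.69, 0.46, 0.97, -0.15, -0.09], [0.03, -0.66, 0.51, 0.97, 0.0, 0.0], [0.03, -0.62, 0.55, 0.97, 0.0, 0.0], [0.03, -0.58, 0.59, 0.97, 0.0, 0.0], [0.03, -0.54, 0.63, 0.97, 0.0, 0.0]]
```

Emit:
carry_out(
  deltas=[
    [0.02, -0.69, 0.46, 0.97, -0.15, -0.09],
    [0.03, -0.66, 0.51, 0.97, 0, 0],
    [0.03, -0.62, 0.55, 0.97, 0, 0],
    [0.03, -0.58, 0.59, 0.97, 0, 0],
    [0.03, -0.5, 0.6, 0.97, 0, 0],
  ],
)

```text
t: 3.7
eef_pos: [0.5372, 0.3926, 0.1586]
ee_rot: [0.867, 1.565, 1.921]
force: [0.2, 0.0, -7.0]
width: 0.0526
```

```bash
python3 -c "
from h import *
wsnap('w2')
plan(.57,.408,.12,120)
"
```

```text
pos [0.5415 0.3945 0.1579] jaw 150.1 q6 -1.44 w 0.0523 t 3.75 F [ 8.4  5.3 -3.7]
N 8 rows [[0.47, -0.23, 0.32, 0.94, 0.08, -0.04], [0.47, -0.2, 0.34, 0.94, 0.0, 0.0], [0.0, 0.0, 0.0, 0.94, 0.0, 0.0], [0.0, 0.0, 0.0, 0.94, 0.0, 0.0], [0.0, 0.0, 0.0, 0.94, 0.0, 0.0]]
```

View pics/w2.png

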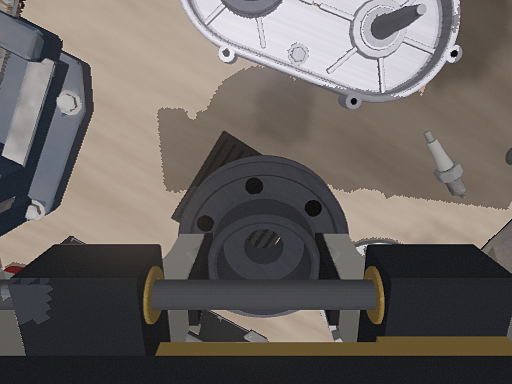

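Emit:
carry_out(
  deltas=[
    [0.7, -0.23, 0.32, 0.94, 0.08, -0.04],
    [0.7, -0.2, 0.34, 0.94, 0, 0],
    [0.6, 0, 0, 0.94, 0, 0],
    [0.3, 0, 0, 0.94, 0, 0],
    [0, 0, 0, 0.5, 0, 0],
  ],
)

```text
t: 4.25
eef_pos: [0.5692, 0.406, 0.0609]
ee_rot: [2.916, 1.562, -2.629]
force: [0.1, -1.0, -6.1]
width: 0.0524
```

```bash
python3 -c "
from h import *
snap('scene','s2')
plan(.57,.408,.03)
"
```

```text
pos [0.5691 0.406  0.0613] jaw 132.2 q6 -1.73 w 0.0522 t 4.3 F [-0.7 -1.  -7.7]
N 1 rows [[0.78, 0.02, 0.06, 0.0, -0.12, -0.03]]
```

View pics/s2.png

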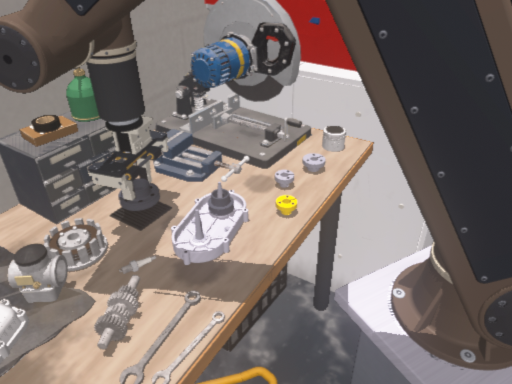

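Emit:
carry_out(
  deltas=[
    [0.45, 0.02, 0.06, 0, -0.12, -0.03],
    [0.25, 0, 0, 0, 0, 0],
    [0.08, 0, 0, 0, 0, 0],
    [0, 0, 0, 0, 0, 0],
  ],
)

```text
t: 4.7
eef_pos: [0.5689, 0.4074, 0.0302]
ee_rot: [3.023, 1.569, -2.52]
force: [0.5, -0.2, -7.2]
width: 0.0525
```

Emit:
carry_out(
  deltas=[
    [0.04, 0, 0, 0, 0, 0],
    [0.02, 0, 0, 0, 0, 0],
  ],
)

```text
t: 4.9
eef_pos: [0.5694, 0.4078, 0.0291]
ee_rot: [2.686, 1.57, -2.857]
force: [-0.5, 0.1, -7.2]
width: 0.0522
```

Emit:
carry_out(
  deltas=[
    [0.05, 0, 0, 0, 0, 0],
    [0.04, 0, 0, 0, 0, 0],
  ],
)

```text
t: 5.1
eef_pos: [0.5701, 0.4083, 0.0283]
ee_rot: [0.011, 1.569, 0.752]
force: [-5.5, -3.4, 9.0]
width: 0.0524
```

Contact with the mat (force reversed). Release and rise.

Emit:
carry_out(
  deltas=[
    [0, 0, 0, 0, 0, 0],
    [0, 0, 0, 0, 0, 0],
    [0, 0, 0, 0, 0, 0],
    [-0.5, 0, 0, 0, 0, 0],
    [-1, 0, 0, 0, 0, 0],
  ],
  hand=0,
)

```text
t: 5.6
eef_pos: [0.5701, 0.408, 0.0875]
ee_rot: [-1.312, 1.57, -0.57]
force: [0.6, 0.8, 0.6]
width: 0.0851
```

```bash
python3 -c "
from h import *
plan(.4645,.2485,.16,110)
"
```

```text
pos [0.5701 0.408  0.0875] jaw 132.5 q6 -1.73 w 0.0851 t 5.6 F [0.6 0.8 0.6]
N 6 rows [[-0.3, -0.19, -0.77, 0.94, 0.0, 0.01], [-0.3, -0.24, -0.76, 0.94, 0.0, 0.0], [-0.3, -0.29, -0.74, 0.94, 0.0, 0.0], [-0.3, -0.34, -0.72, 0.94, 0.0, 0.0], [-0.3, -0.39, -0.7, 0.94, 0.0, 0.0]]
```

Emit:
carry_out(
  deltas=[
    [-0.6, -0.15, -0.6, 0.94, 0, 0],
    [-0.5, -0.28, -0.9, 0.94, 0, 0],
    [-0.4, -0.29, -0.8, 0.94, 0, 0],
    [-0.3, -0.34, -0.72, 0.94, 0, 0],
    [0, -0.39, -0.7, 0.94, 0, 0],
  ],
)

```text
t: 6.1
eef_pos: [0.4835, 0.2773, 0.168]
ee_rot: [0.193, 1.554, 0.599]
force: [-0.6, 0.3, 0.6]
width: 0.0876
```

```bash
python3 -c "
from h import *
wsnap('w3')
s=ring('w3',.57,.408,.046,.027);s=ring('w3',.4645,.2485,.062,.021,src=s);s=ring('w3',.57,.408,.024,.046,(0,0,255),src=s);s=ring('w3',.4645,.2485,.04,.030,(0,0,255),src=s);s=ring('w3',.4645,.2485,.092,.003,src=s);s=ring('w3',.392,.331,.092,.003,src=s)
plan(.4645,.2485,.12,90)
"
```

```text
pos [0.4801 0.2732 0.1673] jaw 112.9 q6 -2.05 w 0.0872 t 6.15 F [-5.9 -6.  -3.6]
N 6 rows [[0.59, -0.21, -0.31, 0.96, 0.18, -0.05], [0.59, -0.23, -0.28, 0.96, 0.0, 0.0], [0.0, 0.0, 0.0, 0.96, 0.0, 0.0], [0.0, 0.0, 0.0, 0.96, 0.0, 0.0], [0.0, 0.0, 0.0, 0.96, 0.0, 0.0]]
```

View pics/w3_r.png

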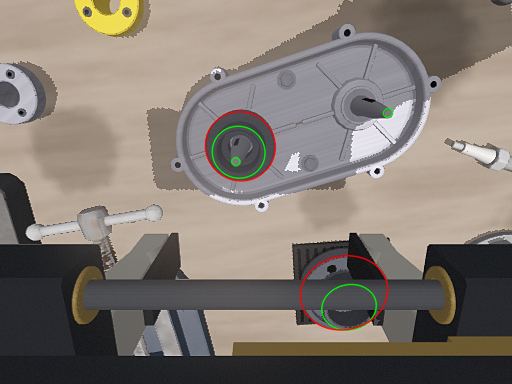

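```bash
python3 -c "
from h import *
plan(.4645,.2485,.044)
"
```

```text
pos [0.4801 0.2732 0.1673] jaw 112.9 q6 -2.05 w 0.0872 t 6.15 F [-5.9 -6.  -3.6]
N 4 rows [[0.77, -0.11, -0.16, -0.0, 0.18, -0.05], [0.77, -0.1, -0.15, 0.0, 0.0, 0.0], [0.77, -0.1, -0.15, 0.0, 0.0, 0.0], [0.77, -0.1, -0.15, 0.0, 0.0, 0.0]]
```

Emit:
carry_out(
  deltas=[
    [0.4, -0.41, -0.61, 0, 0.18, -0.05],
    [0.2, 0, 0, 0, 0, 0],
    [0.7, 0, 0, 0, 0, 0],
    [0.6, 0, 0, 0, 0, 0],
    [0.6, 0, 0, 0, 0, 0],
  ],
)

```text
t: 6.65
eef_pos: [0.4681, 0.2513, 0.0717]
ee_rot: [0.35, 1.552, 0.752]
force: [0.1, 1.0, 0.3]
width: 0.0878
```

```bash
python3 -c "
from h import *
plan(.4645,.2485,.044)
"
```

```text
pos [0.4681 0.2513 0.0717] jaw 113.0 q6 -2.03 w 0.0878 t 6.65 F [0.1 1.  0.3]
N 1 rows [[0.69, -0.03, -0.12, -0.0, 0.25, -0.09]]
```

Emit:
carry_out(
  deltas=[
    [0.3, -0.03, -0.12, 0, 0.25, -0.09],
    [0.3, 0, 0, 0, 0, 0],
    [0, 0, 0, 0, 0, 0],
  ],
)

```text
t: 6.95
eef_pos: [0.4637, 0.248, 0.0444]
ee_rot: [-2.711, 1.565, -2.308]
force: [-0.4, 0.4, 0.5]
width: 0.0874
```

```bash
python3 -c "
from h import *
plan(.4645,.2485,.044)
"
```

```text
pos [0.4637 0.248  0.0444] jaw 113.1 q6 -2.03 w 0.0874 t 6.95 F [-0.4  0.4  0.5]
N 1 rows [[0.01, 0.0, 0.02, -0.0, -0.08, 0.04]]
```

Emit:
carry_out(
  deltas=[
    [0.01, 0, 0.02, 0, -0.08, 0.04],
    [0, 0, 0, 0, 0, 0],
    [0, 0, 0, 0, 0, 0],
    [0, 0, 0, 0, 0, 0],
    [0, 0, 0, 0, 0, 0],
  ],
  hand=1,
)

```text
t: 7.45
eef_pos: [0.4664, 0.2503, 0.0471]
ee_rot: [0.364, 1.566, 0.768]
force: [0.5, 0.2, -0.0]
width: 0.0538
```

Emit:
carry_out(
  deltas=[
    [0, 0, 0, 0, 0, 0],
    [-0.3, 0, 0, 0, 0, 0],
    [-0.6, 0, 0, 0, 0, 0],
    [-0.6, 0, 0, 0, 0, 0],
    [-0.6, 0, 0, 0, 0, 0],
  ],
)

```text
t: 7.95
eef_pos: [0.4631, 0.2472, 0.1317]
ee_rot: [-2.868, 1.566, -2.465]
force: [0.3, 0.7, -2.7]
width: 0.0409
```

```bash
python3 -c "
from h import *
plan(.392,.331,.15)
"
```

```text
pos [0.4631 0.2472 0.1317] jaw 113.1 q6 -2.03 w 0.0409 t 7.95 F [ 0.3  0.7 -2.7]
N 3 rows [[-0.15, 0.87, -0.27, -0.0, -0.07, 0.02], [-0.15, 0.87, -0.27, 0.0, 0.0, 0.0], [-0.15, 0.87, -0.27, 0.0, 0.0, 0.0]]
```

Emit:
carry_out(
  deltas=[
    [-0.7, 0, 0, 0, -0.07, 0.02],
    [0, 0.87, -0.27, 0, 0, 0],
    [0, 0.87, -0.27, 0, 0, 0],
    [0, 0.7, -0.2, 0, 0, 0],
    [0, 0, 0, 0, 0, 0],
  ],
)

```text
t: 8.45
eef_pos: [0.3964, 0.3276, 0.1684]
ee_rot: [0.661, 1.563, 1.059]
force: [-0.5, -0.1, -3.5]
width: 0.0406
```

```bash
python3 -c "
from h import *
wsnap('w4');snap('scene','s4');crop('scene0',0,0,10,10,1,'x')
plan(.392,.331,.15)
"
```

```text
pos [0.3974 0.326  0.1681] jaw 112.8 q6 -2.24 w 0.0403 t 8.55 F [ 0.3 -0.3 -3.4]
N 1 rows [[0.45, 0.17, -0.08, -0.0, 0.08, -0.05]]
```

View pics/w4.png

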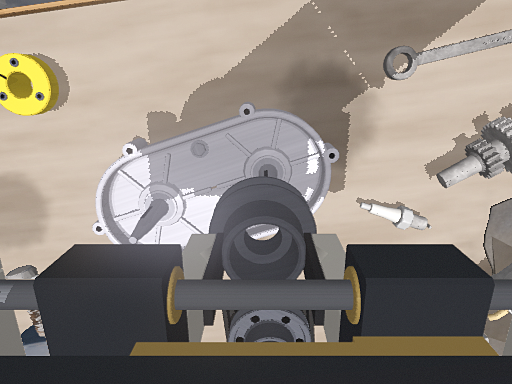

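View pics/s4.png

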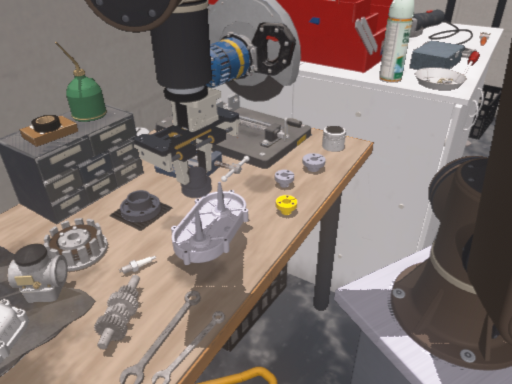

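```bash
python3 -c "
from h import *
q=np.load('pics/w4.npy',allow_pickle=True).item()['s'];p=q['eef_pos'];Rm=R.from_euler('xyz',q['ee_rot']).as_matrix()
print(Rm.round(3))
c=p-.0*Rm[:,0]
s=ring('w4',*(p[:2]),p[2]+.016,.021);s=ring('w4',*p[:2],p[2]-.006,.030,(0,0,255),src=s)
crop('w4_r',190,160,150,130,5,'c8')
"
```

```text
[[ 0.004 -0.388  0.922]
 [ 0.006  0.922  0.388]
 [-1.     0.005  0.006]]
```

View pics/c8.png

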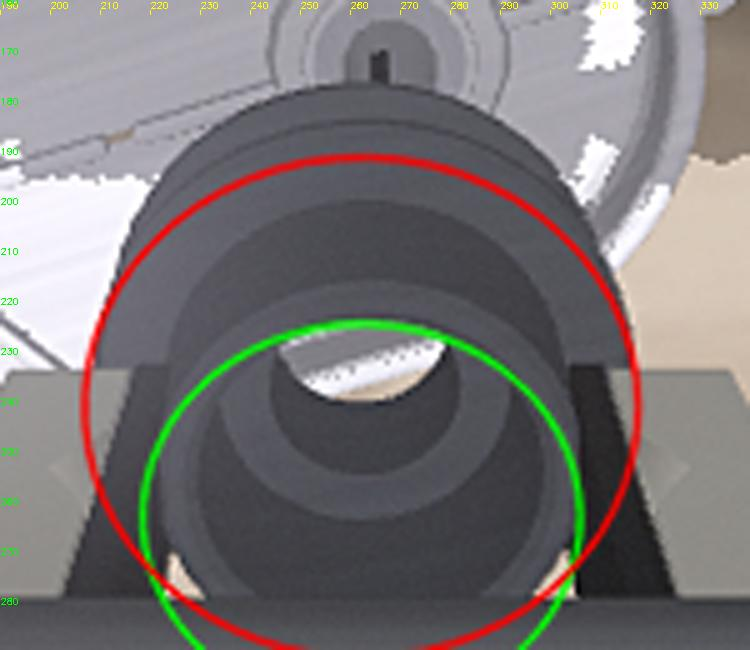

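```bash
python3 -c "
from h import *
q=np.load('pics/w4.npy',allow_pickle=True).item()['s'];p=q['eef_pos'];Rm=R.from_euler('xyz',q['ee_rot']).as_matrix()
for i,(h,o,l) in enumerate([(.010,-.003,-.0),(.008,-.002,0)]):
  c=p+o*Rm[:,2]
  s=ring('w4',*(c[:2]),p[2]+h,.021);s=ring('w4',*c[:2],p[2]+h-.022,.030,(0,0,255),src=s);s=ring('w4',*c[:2],p[2]+h-.042,.0105,(0,255,255),src=s)
  crop('w4_r',190,160,150,130,5,'c8%d'%i)
a=cv2.imread('pics/c80.png');b=cv2.imread('pics/c81.png');cv2.imwrite('pics/c8.png',cv2.resize(np.hstack([a,b]),None,fx=.53,fy=.53,interpolation=cv2.INTER_AREA))
"
```

```text
(no output)
```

View pics/c8.png

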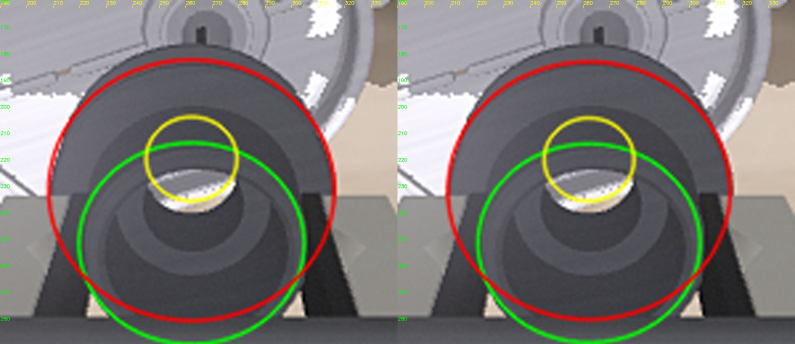

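```bash
python3 -c "
from h import *
plan(.3930,.3315,.14)
"
```

```text
pos [0.3974 0.326  0.1681] jaw 112.8 q6 -2.24 w 0.0403 t 8.55 F [ 0.3 -0.3 -3.4]
N 1 rows [[0.7, 0.17, -0.05, -0.0, 0.08, -0.05]]
```

Emit:
carry_out(
  deltas=[
    [0.3, 0.17, -0.05, 0, 0.08, -0.05],
    [0.4, 0, 0, 0, 0, 0],
    [0, 0, 0, 0, 0, 0],
  ],
)

```text
t: 8.85
eef_pos: [0.3929, 0.3303, 0.1384]
ee_rot: [-3.009, 1.569, -2.614]
force: [0.3, -0.3, -2.5]
width: 0.0406
```

```bash
python3 -c "
from h import *
wsnap('w5')
s=arm.get_state();plan(.3930,.3315,.10)
crop('w5',180,120,160,170,4,'c9')
im=cv2.imread('pics/c9.png');cv2.imwrite('pics/c9.png',im[:600])
"
```

```text
pos [0.3935 0.3308 0.1395] jaw 112.7 q6 -2.26 w 0.0407 t 8.9 F [-0.7  0.6 -2.8]
N 2 rows [[0.49, 0.01, -0.0, 0.0, -0.01, -0.0], [0.49, 0.01, -0.0, 0.0, 0.0, 0.0]]
```

View pics/c9.png

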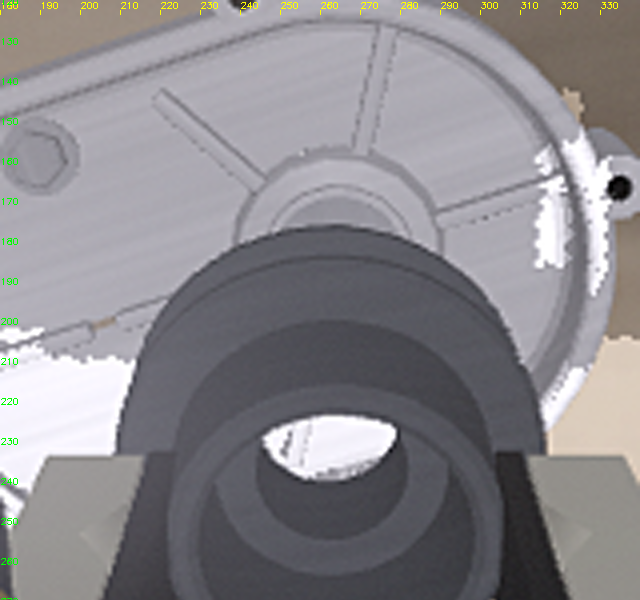

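Emit:
carry_out(
  deltas=[
    [0.4, 0, 0, 0, 0, 0],
    [0.4, 0, 0, 0, 0, 0],
    [0.3, 0, 0, 0, 0, 0],
    [0, 0, 0, 0, 0, 0],
  ],
)

```text
t: 9.3
eef_pos: [0.3953, 0.3307, 0.0953]
ee_rot: [0.084, 1.57, 0.477]
force: [-1.2, -0.8, -3.3]
width: 0.0402
```

```bash
python3 -c "
from h import *
plan(.3930,.3315,.06)
"
```

```text
pos [0.3953 0.3307 0.0953] jaw 112.5 q6 -2.26 w 0.0402 t 9.3 F [-1.2 -0.8 -3.3]
N 1 rows [[0.88, 0.04, -0.05, -0.0, 0.01, -0.0]]
```

Emit:
carry_out(
  deltas=[
    [0.25, 0.04, -0.06, 0, 0, 0],
    [0.3, 0, 0, 0, 0, 0],
    [0.2, 0, 0, 0, 0, 0],
    [0, 0, 0, 0, 0, 0],
  ],
)

```text
t: 9.7
eef_pos: [0.393, 0.3319, 0.0642]
ee_rot: [0.341, 1.568, 0.733]
force: [0.6, -0.6, -3.7]
width: 0.0402
```

```bash
python3 -c "
from h import *
plan(.3930,.3315,.06)
"
```

```text
pos [0.393  0.3319 0.0642] jaw 112.5 q6 -2.26 w 0.0402 t 9.7 F [ 0.6 -0.6 -3.7]
N 1 rows [[0.1, -0.01, -0.01, -0.0, 0.03, -0.01]]
```

Emit:
carry_out(
  deltas=[
    [0.12, 0, 0, 0, 0, 0],
    [0.08, 0, 0, 0, 0, 0],
    [0.05, 0, 0, 0, 0, 0],
  ],
)

```text
t: 10.0
eef_pos: [0.3934, 0.3325, 0.0539]
ee_rot: [0.357, 1.567, 0.75]
force: [0.3, -0.1, -3.4]
width: 0.0404
```

Emit:
carry_out(
  deltas=[
    [0.05, 0, -0.01, 0, 0, 0],
    [0.05, 0, 0, 0, 0, 0],
    [0, 0, 0, 0, 0, 0],
  ],
)

```text
t: 10.3
eef_pos: [0.3937, 0.3328, 0.0506]
ee_rot: [0.301, 1.566, 0.695]
force: [-0.1, 0.4, -2.7]
width: 0.0402
```

Emit:
carry_out(
  deltas=[
    [0.06, 0, -0.03, 0, 0, 0],
    [0.05, 0, 0, 0, 0, 0],
    [0, 0, 0, 0, 0, 0],
  ],
)

```text
t: 10.6
eef_pos: [0.395, 0.3335, 0.0511]
ee_rot: [0.188, 1.56, 0.584]
force: [0.2, 1.2, -2.3]
width: 0.0406
```

Emit:
carry_out(
  deltas=[
    [0, 0, 0, 0, 0, 0],
    [0, 0, 0, 0, 0, 0],
    [0, 0, 0, 0, 0, 0],
    [-0.5, 0, 0, 0, 0, 0],
    [-0.8, 0, 0, 0, 0, 0],
  ],
  hand=0,
)

```text
t: 11.1
eef_pos: [0.3934, 0.3318, 0.1006]
ee_rot: [-0.226, 1.565, 0.171]
force: [0.8, 0.5, 0.6]
width: 0.0747
```

```bash
python3 -c "
from h import *
plan(.48,.37,.19)
"
```

```text
pos [0.3934 0.3318 0.1006] jaw 112.7 q6 -2.26 w 0.0747 t 11.1 F [0.8 0.5 0.6]
N 4 rows [[-0.56, 0.01, 0.59, 0.0, 0.08, 0.02], [-0.56, 0.01, 0.59, 0.0, 0.0, 0.0], [-0.56, 0.01, 0.59, 0.0, 0.0, 0.0], [-0.56, 0.01, 0.59, 0.0, 0.0, 0.0]]
```

Emit:
carry_out(
  deltas=[
    [-0.9, 0, 0, 0, 0.08, 0.02],
    [-0.6, 0, 0.6, 0, 0, 0],
    [0, 0, 0.9, 0, 0, 0],
    [0, 0, 0.5, 0, 0, 0],
    [0, 0, 0, 0, 0, 0],
  ],
)

```text
t: 11.6
eef_pos: [0.4708, 0.366, 0.1685]
ee_rot: [0.493, 1.562, 0.893]
force: [-0.9, -0.3, -0.5]
width: 0.088
```

```bash
python3 -c "
from h import *
wsnap('w6')
s=ring('w6',.57,.408,.046,.027);s=ring('w6',.392,.331,.062,.021,src=s);s=ring('w6',.57,.408,.024,.046,(0,0,255),src=s);s=ring('w6',.392,.331,.04,.030,(0,0,255),src=s);s=ring('w6',.4645,.2485,.092,.003,src=s);s=ring('w6',.392,.331,.092,.003,src=s)
plan(.57,.408,.12)
snap('scene','s6');crop('scene0',165,170,100,95,4,'a');crop('s6',165,170,100,95,7,'c10')
"
```

```text
pos [0.4697 0.3653 0.1682] jaw 112.9 q6 -2.16 w 0.0877 t 11.65 F [ 0.3 -0.2  0.5]
N 4 rows [[0.31, 0.0, 0.68, -0.0, 0.1, -0.06], [0.3, 0.0, 0.68, 0.0, 0.0, 0.0], [0.3, 0.0, 0.68, 0.0, 0.0, 0.0], [0.3, 0.0, 0.68, 0.0, 0.0, 0.0]]
```

View pics/w6_r.png

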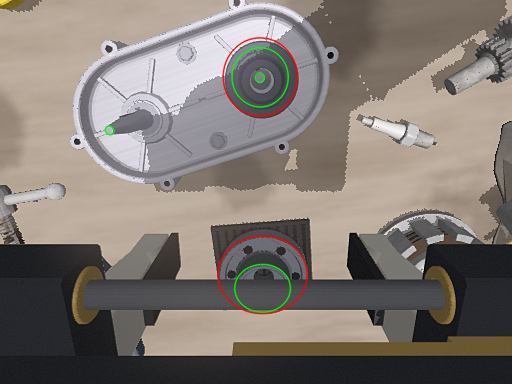

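View pics/c10.png

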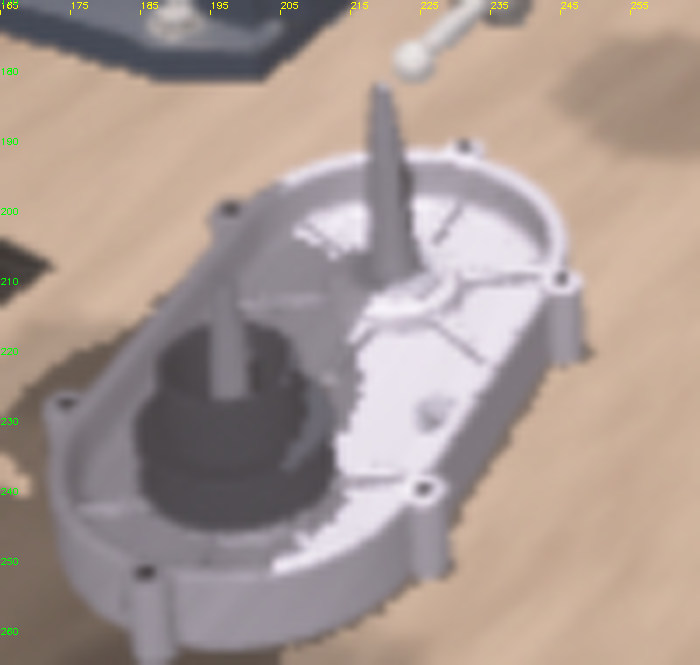

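Emit:
carry_out(
  deltas=[
    [0.1, 0, 0.9, 0, 0.1, -0.06],
    [0.2, 0, 0.9, 0, 0, 0],
    [0.4, 0, 0.9, 0, 0, 0],
    [0.4, 0, 0.05, 0, 0, 0],
    [0, 0, 0, 0, 0, 0],
  ],
)

```text
t: 12.2
eef_pos: [0.5682, 0.4072, 0.1216]
ee_rot: [-3.005, 1.566, -2.603]
force: [-0.4, -0.4, 0.3]
width: 0.0875
```

```bash
python3 -c "
from h import *
wsnap('w7')
s=ring('w7',.57,.408,.046,.027);s=ring('w7',.57,.408,.024,.046,(0,0,255),src=s);crop('w7_r',180,160,170,130,4,'c11')
plan(.57,.408,.028)
"
```

```text
pos [0.5685 0.4075 0.1229] jaw 113.0 q6 -2.07 w 0.0876 t 12.25 F [0.7 0.8 0.6]
N 3 rows [[0.79, -0.0, 0.02, -0.0, -0.05, 0.01], [0.79, -0.0, 0.01, 0.0, 0.0, 0.0], [0.79, -0.0, 0.01, 0.0, 0.0, 0.0]]
```

View pics/c11.png

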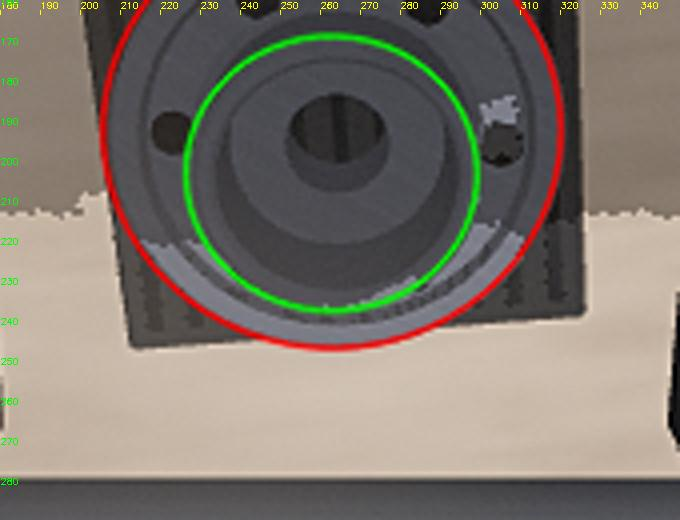

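Emit:
carry_out(
  deltas=[
    [0.79, 0, 0.02, 0, 0, 0],
    [0.79, 0, 0.01, 0, 0, 0],
    [0.5, 0, 0, 0, 0, 0],
    [0.2, 0, 0, 0, 0, 0],
    [0, 0, 0, 0, 0, 0],
  ],
)

```text
t: 12.75
eef_pos: [0.5666, 0.4092, 0.037]
ee_rot: [0.51, 1.566, 0.916]
force: [-1.0, 0.3, 1.3]
width: 0.0878
```

```bash
python3 -c "
from h import *
plan(.57,.408,.027)
"
```

```text
pos [0.5666 0.4092 0.037 ] jaw 113.3 q6 -2.07 w 0.0878 t 12.75 F [-1.   0.3  1.3]
N 1 rows [[0.25, -0.06, 0.06, -0.0, 0.05, -0.03]]
```

Emit:
carry_out(
  deltas=[
    [0.24, -0.06, 0.06, 0, 0.05, -0.03],
    [0, 0, 0, 0, 0, 0],
    [0, 0, 0, 0, 0, 0],
    [0, 0, 0, 0, 0, 0],
    [0, 0, 0, 0, 0, 0],
  ],
  hand=1,
)

```text
t: 13.25
eef_pos: [0.5713, 0.4097, 0.0324]
ee_rot: [0.346, 1.564, 0.753]
force: [0.5, -0.1, -3.4]
width: 0.0535
```

Emit:
carry_out(
  deltas=[
    [0, 0, 0, 0, 0, 0],
    [0, 0, 0, 0, 0, 0],
  ],
)

```text
t: 13.45
eef_pos: [0.5713, 0.4097, 0.0324]
ee_rot: [0.394, 1.564, 0.8]
force: [0.1, -0.2, -1.6]
width: 0.0532
```

```bash
python3 -c "
from h import *
plan(.57,.408,.15)
"
```

```text
pos [0.5713 0.4097 0.0324] jaw 113.3 q6 -2.06 w 0.0532 t 13.45 F [ 0.1 -0.2 -1.6]
N 4 rows [[-0.74, -0.0, -0.01, -0.0, 0.09, -0.04], [-0.74, -0.01, -0.01, 0.0, 0.0, 0.0], [-0.74, -0.01, -0.01, 0.0, 0.0, 0.0], [-0.74, -0.01, -0.01, 0.0, 0.0, 0.0]]
```

Emit:
carry_out(
  deltas=[
    [-0.4, 0, 0, 0, 0.09, -0.04],
    [-0.7, 0, 0, 0, 0, 0],
    [-0.8, 0, 0, 0, 0, 0],
    [-0.8, 0, 0, 0, 0, 0],
    [-0.5, 0, 0, 0, 0, 0],
  ],
)

```text
t: 13.95
eef_pos: [0.5652, 0.4048, 0.1525]
ee_rot: [-2.858, 1.548, -2.454]
force: [-0.0, 0.9, -7.2]
width: 0.0534
```

```bash
python3 -c "
from h import *
plan(.4645,.2485,.15)
"
```

```text
pos [0.5652 0.4048 0.1525] jaw 113.1 q6 -2.06 w 0.0534 t 13.95 F [-0.   0.9 -7.2]
N 5 rows [[0.03, -0.52, -0.77, -0.0, -0.31, 0.09], [0.01, -0.52, -0.77, 0.0, 0.0, 0.0], [0.01, -0.52, -0.77, 0.0, 0.0, 0.0], [0.01, -0.52, -0.77, 0.0, 0.0, 0.0], [0.01, -0.52, -0.77, 0.0, 0.0, 0.0]]
```

Emit:
carry_out(
  deltas=[
    [-0.2, -0.52, -0.77, 0, -0.31, 0.09],
    [0, -0.52, -0.77, 0, 0, 0],
    [0, -0.52, -0.77, 0, 0, 0],
    [0, -0.52, -0.77, 0, 0, 0],
    [0, -0.4, -0.6, 0, 0, 0],
  ],
)

```text
t: 14.45
eef_pos: [0.4643, 0.2526, 0.1578]
ee_rot: [3.014, 1.566, -2.865]
force: [0.6, 0.3, -7.1]
width: 0.0533
```

```bash
python3 -c "
from h import *
plan(.4645,.2485,.15)
"
```

```text
pos [0.4643 0.2526 0.1578] jaw 113.1 q6 -2.03 w 0.0533 t 14.45 F [ 0.6  0.3 -7.1]
N 1 rows [[0.19, -0.1, -0.04, 0.0, -0.07, -0.01]]
```

Emit:
carry_out(
  deltas=[
    [0.1, -0.1, -0.04, 0, -0.07, 0],
    [0.1, 0, 0, 0, 0, 0],
    [0, 0, 0, 0, 0, 0],
  ],
)

```text
t: 14.75
eef_pos: [0.4599, 0.2436, 0.1479]
ee_rot: [3.031, 1.565, -2.851]
force: [0.1, -0.5, -6.8]
width: 0.0535
```

```bash
python3 -c "
from h import *
wsnap('w8')
q=np.load('pics/w8.npy',allow_pickle=True).item()['s'];p=q['eef_pos'];h=.014
s=ring('w8',*(p[:2]),p[2]+h,.027);s=ring('w8',*p[:2],p[2]+h-.022,.046,(0,0,255),src=s);s=ring('w8',*p[:2],p[2]+h-.042,.0105,(0,255,255),src=s);s=ring('w8',.4645,.2485,.092,.003,(255,0,255),src=s)
crop('w8_r',180,120,170,170,4,'c11')
im=cv2.imread('pics/c11.png');cv2.imwrite('pics/c11.png',im[:600])
plan(.4645,.2485,.12)
"
```

```text
pos [0.4603 0.2439 0.1482] jaw 113.0 q6 -2.03 w 0.053 t 14.8 F [-0.4 -0.5 -6.8]
N 1 rows [[0.7, 0.06, 0.15, 0.0, -0.07, -0.01]]
```

View pics/c11.png

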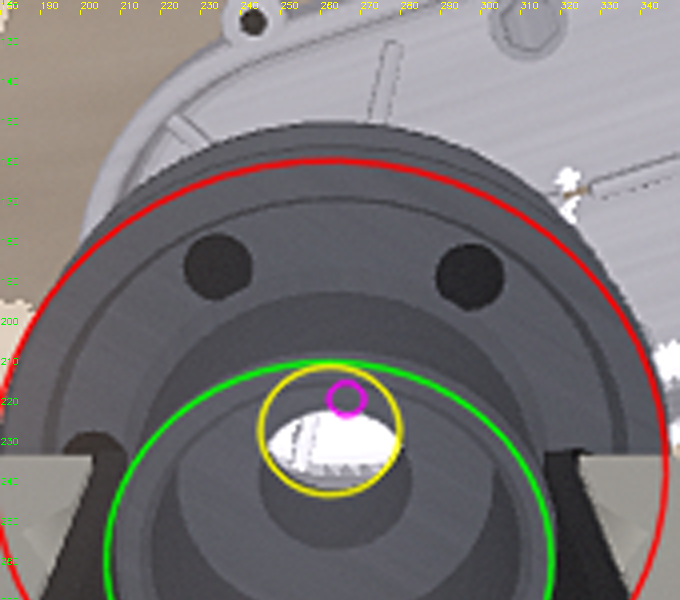

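Emit:
carry_out(
  deltas=[
    [0.1, 0.06, 0.16, 0, -0.07, 0],
    [0.3, 0, 0, 0, 0, 0],
    [0, 0, 0, 0, 0, 0],
  ],
)

```text
t: 15.1
eef_pos: [0.4666, 0.251, 0.1301]
ee_rot: [1.734, 1.57, 2.136]
force: [-1.0, -0.7, -7.7]
width: 0.0532
```

```bash
python3 -c "
from h import *
plan(.4654,.249,.10)
"
```

```text
pos [0.4666 0.251  0.1301] jaw 113.0 q6 -2.03 w 0.0532 t 15.1 F [-1.  -0.7 -7.7]
N 1 rows [[0.75, -0.03, -0.05, 0.0, -0.0, -0.01]]
```

Emit:
carry_out(
  deltas=[
    [0.2, -0.03, -0.05, 0, 0, 0],
    [0.3, 0, 0, 0, 0, 0],
    [0.2, 0, 0, 0, 0, 0],
    [0, 0, 0, 0, 0, 0],
  ],
)

```text
t: 15.5
eef_pos: [0.465, 0.249, 0.0982]
ee_rot: [-2.917, 1.568, -2.515]
force: [-0.5, 0.4, -6.7]
width: 0.0531
```

```bash
python3 -c "
from h import *
plan(.4654,.249,.07)
"
```

```text
pos [0.465  0.249  0.0982] jaw 113.0 q6 -2.03 w 0.0531 t 15.5 F [-0.5  0.4 -6.7]
N 1 rows [[0.71, -0.0, 0.01, -0.0, -0.03, 0.01]]
```

Emit:
carry_out(
  deltas=[
    [0.2, 0, 0.01, 0, 0, 0],
    [0.3, 0, 0, 0, 0, 0],
    [0.2, 0, 0, 0, 0, 0],
    [0, 0, 0, 0, 0, 0],
  ],
)

```text
t: 15.9
eef_pos: [0.4655, 0.2493, 0.0679]
ee_rot: [-2.872, 1.569, -2.469]
force: [0.7, -0.3, -5.4]
width: 0.0535
```

```bash
python3 -c "
from h import *
plan(.4652,.249,.053)
"
```

```text
pos [0.4655 0.2493 0.0679] jaw 113.0 q6 -2.03 w 0.0535 t 15.9 F [ 0.7 -0.3 -5.4]
N 1 rows [[0.37, -0.0, -0.01, -0.0, -0.03, 0.01]]
```

Emit:
carry_out(
  deltas=[
    [0.2, 0, -0.01, 0, 0, 0],
    [0.15, 0, 0, 0, 0, 0],
    [0.06, 0, 0, 0, 0, 0],
    [0.03, 0, 0, 0, 0, 0],
  ],
)

```text
t: 16.3
eef_pos: [0.4656, 0.2494, 0.0491]
ee_rot: [-2.744, 1.57, -2.342]
force: [0.2, -0.4, -6.9]
width: 0.053
```

Emit:
carry_out(
  deltas=[
    [0.05, 0, 0, 0, 0, 0],
    [0.04, 0, 0, 0, 0, 0],
    [0, 0, 0, 0, 0, 0],
  ],
)

```text
t: 16.6
eef_pos: [0.4665, 0.25, 0.0491]
ee_rot: [-0.385, 1.569, 0.02]
force: [-0.9, -0.1, -6.9]
width: 0.0534
```

Emit:
carry_out(
  deltas=[
    [0.1, 0, -0.03, 0, 0, 0],
    [0.06, 0, 0, 0, 0, 0],
    [0, 0, 0, 0, 0, 0],
  ],
)

```text
t: 16.9
eef_pos: [0.4672, 0.2503, 0.0489]
ee_rot: [-0.122, 1.564, 0.285]
force: [-1.5, -1.0, -6.9]
width: 0.0533
```

Emit:
carry_out(
  deltas=[
    [0, 0, 0, 0, 0, 0],
    [0, 0, 0, 0, 0, 0],
    [0, 0, 0, 0, 0, 0],
    [-0.5, 0, 0, 0, 0, 0],
    [-0.8, 0, 0, 0, 0, 0],
  ],
  hand=0,
)

```text
t: 17.4
eef_pos: [0.4675, 0.2505, 0.0997]
ee_rot: [-0.31, 1.564, 0.098]
force: [-0.1, 0.6, -0.2]
width: 0.0851
```

```bash
python3 -c "
from h import *
plan(.502,.0505,.2,90)
"
```

```text
pos [0.4675 0.2505 0.0997] jaw 113.4 q6 -2.03 w 0.0851 t 17.4 F [-0.1  0.6 -0.2]
N 6 rows [[-0.42, -0.82, -0.2, 0.97, 0.09, 0.03], [-0.42, -0.83, -0.14, 0.97, 0.0, 0.0], [-0.42, -0.84, -0.09, 0.97, 0.0, 0.0], [-0.42, -0.85, -0.03, 0.97, 0.0, 0.0], [-0.42, -0.85, 0.03, 0.97, 0.0, 0.0]]
```

Emit:
carry_out(
  deltas=[
    [-0.9, 0, 0, 0, 0.09, 0.03],
    [-0.9, -0.3, -0.1, 0.97, 0, 0],
    [-0.5, -0.84, -0.14, 0.97, 0, 0],
    [0, -0.85, -0.09, 0.97, 0, 0],
    [0, -0.85, -0.03, 0.97, 0, 0],
  ],
)

```text
t: 17.9
eef_pos: [0.4905, 0.1402, 0.2013]
ee_rot: [0.383, 1.557, 0.519]
force: [1.2, 0.9, 0.2]
width: 0.088
```

```bash
python3 -c "
from h import *
plan(.502,.0505,.17,90)
snap('scene','s9');crop('s9',165,170,100,95,7,'c12')
"
```

```text
pos [0.4905 0.1402 0.2013] jaw 97.8 q6 -2.1 w 0.088 t 17.9 F [1.2 0.9 0.2]
N 3 rows [[0.26, -0.76, -0.01, 0.97, 0.18, -0.08], [0.26, -0.75, 0.04, 0.97, 0.0, 0.0], [0.26, -0.75, 0.1, 0.0, 0.0, 0.0]]
```

View pics/c12.png

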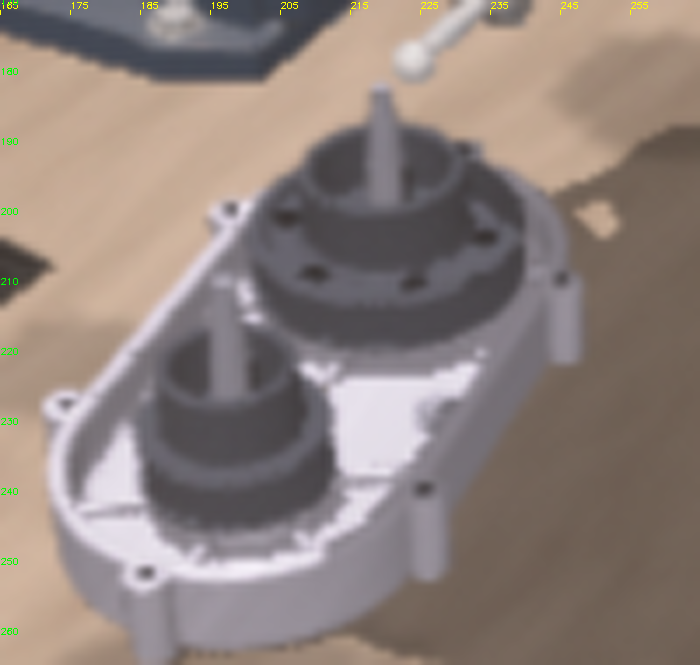

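Both pulleys are seated and upright on the swapped shafts (hub lips at crop ~(380,200) and ~(230,395)). Now the small bush (grey, top view (290,193); the yellow decoy is at (268,233)).

Emit:
carry_out(
  deltas=[
    [0.26, -0.8, 0, 0.97, 0.18, -0.08],
    [0.26, -0.8, 0.1, 0.97, 0, 0],
    [0.26, -0.6, 0.1, 0, 0, 0],
    [0, 0, 0, 0, 0, 0],
  ],
)

```text
t: 18.35
eef_pos: [0.5078, 0.0459, 0.1711]
ee_rot: [0.273, 1.565, 0.261]
force: [-0.1, 0.4, -0.4]
width: 0.0875
```

```bash
python3 -c "
from h import *
wsnap('w9')
plan(.502,.0505,.12,90)
s=ring('w9',.502,.0505,.032,.025);s=ring('w9',.532,-.0625,.032,.031,src=s)
"
```

```text
pos [0.5083 0.0469 0.1719] jaw 89.3 q6 -2.06 w 0.0881 t 18.4 F [ 0.5 -0.1  0.1]
N 2 rows [[0.65, 0.04, -0.08, -0.17, 0.1, -0.03], [0.65, 0.05, -0.08, 0.0, 0.0, 0.0]]
```

View pics/w9_r.png

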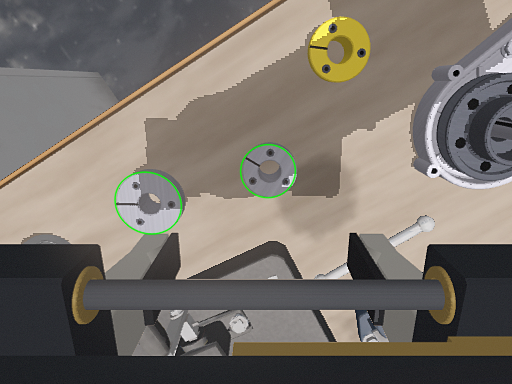

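```bash
python3 -c "
from h import *
for z in (.03,.06,.09): print(pix2w('w9',427,223,z).round(3),pix2w('w9',270,245,z).round(3),pix2w('scene0',165+412/7,170+58/7,z).round(3))
"
```

```text
[0.556 0.204 0.03 ] [0.578 0.052 0.03 ] [0.567 0.192 0.03 ]
[0.543 0.189 0.06 ] [0.562 0.052 0.06 ] [0.522 0.211 0.06 ]
[0.53  0.173 0.09 ] [0.547 0.051 0.09 ] [0.478 0.229 0.09 ]
```

Emit:
carry_out(
  deltas=[
    [0.5, 0.08, -0.16, -0.17, 0.1, -0.03],
    [0.8, 0, 0, 0, 0, 0],
    [0.9, 0, 0, 0, 0, 0],
    [0.8, 0, 0, 0, 0, 0],
    [0.3, 0, 0, 0, 0, 0],
  ],
)

```text
t: 18.9
eef_pos: [0.5091, 0.0557, 0.0416]
ee_rot: [0.347, 1.555, 0.351]
force: [0.4, -0.8, 0.8]
width: 0.0878
```

```bash
python3 -c "
from h import *
plan(.502,.0505,.010,90)
"
```

```text
pos [0.5091 0.0557 0.0416] jaw 90.2 q6 -2.06 w 0.0878 t 18.9 F [ 0.4 -0.8  0.8]
N 1 rows [[0.79, -0.13, -0.19, 0.06, 0.21, -0.08]]
```

Emit:
carry_out(
  deltas=[
    [0.1, -0.13, -0.19, 0.06, 0.21, -0.08],
    [0.3, 0, 0, 0, 0, 0],
    [0.25, 0, 0, 0, 0, 0],
    [0, 0, 0, 0, 0, 0],
  ],
)

```text
t: 19.3
eef_pos: [0.5017, 0.0525, 0.0147]
ee_rot: [-2.471, 1.568, -2.467]
force: [-0.7, 0.2, -0.1]
width: 0.0877
```

```bash
python3 -c "
from h import *
plan(.502,.0505,.009,90)
"
```

```text
pos [0.5017 0.0525 0.0147] jaw 90.2 q6 -2.06 w 0.0877 t 19.3 F [-0.7  0.2 -0.1]
N 1 rows [[0.14, -0.05, 0.01, 0.04, -0.03, 0.02]]
```

Emit:
carry_out(
  deltas=[
    [0.14, -0.05, 0.01, 0, 0, 0],
    [0, 0, 0, 0, 0, 0],
    [0, 0, 0, 0, 0, 0],
    [0, 0, 0, 0, 0, 0],
    [0, 0, 0, 0, 0, 0],
  ],
  hand=1,
  newtons=30,
)

```text
t: 19.8
eef_pos: [0.5037, 0.0513, 0.0111]
ee_rot: [0.011, 1.569, 0.015]
force: [-0.2, -0.0, 0.0]
width: 0.0534
```

Emit:
carry_out(
  deltas=[
    [0, 0, 0, 0, 0, 0],
    [0, 0, 0, 0, 0, 0],
  ],
)

```text
t: 20.0
eef_pos: [0.5038, 0.0513, 0.0114]
ee_rot: [0.131, 1.569, 0.134]
force: [-0.0, -0.0, -0.4]
width: 0.0484
```

Emit:
carry_out(
  deltas=[
    [-0.5, 0, 0, 0, 0, 0],
    [-0.9, 0, 0, 0, 0, 0],
    [-0.9, 0, 0, 0, 0, 0],
    [-0.9, 0, 0, 0, 0, 0],
    [-0.8, 0.3, 0, 0, 0, 0],
  ],
)

```text
t: 20.5
eef_pos: [0.4993, 0.0609, 0.1715]
ee_rot: [-2.692, 1.56, -2.691]
force: [1.3, -0.3, -1.0]
width: 0.0486
```

```bash
python3 -c "
from h import *
plan(.392,.331,.17)
"
```

```text
pos [0.4993 0.0609 0.1715] jaw 90.1 q6 -2.08 w 0.0486 t 20.5 F [ 1.3 -0.3 -1. ]
N 8 rows [[0.0, 0.84, -0.33, -0.0, -0.15, 0.07], [0.0, 0.84, -0.33, 0.0, 0.0, 0.0], [0.0, 0.84, -0.33, 0.0, 0.0, 0.0], [0.0, 0.84, -0.33, 0.0, 0.0, 0.0], [0.0, 0.84, -0.33, 0.0, 0.0, 0.0]]
```

Emit:
carry_out(
  deltas=[
    [-0.2, 0.84, -0.33, 0, -0.15, 0.07],
    [0, 0.84, -0.33, 0, 0, 0],
    [0, 0.84, -0.33, 0, 0, 0],
    [0, 0.84, -0.33, 0, 0, 0],
    [0, 0.84, -0.33, 0, 0, 0],
  ],
)

```text
t: 21.0
eef_pos: [0.4343, 0.2331, 0.1866]
ee_rot: [0.56, 1.558, 0.556]
force: [0.1, 0.4, -0.6]
width: 0.0484
```

```bash
python3 -c "
from h import *
plan(.392,.331,.16)
"
```

```text
pos [0.4343 0.2331 0.1866] jaw 89.7 q6 -2.47 w 0.0484 t 21.0 F [ 0.1  0.4 -0.6]
N 3 rows [[0.22, 0.81, -0.36, -0.0, 0.15, -0.09], [0.22, 0.81, -0.36, 0.0, 0.0, 0.0], [0.22, 0.81, -0.36, 0.0, 0.0, 0.0]]
```

Emit:
carry_out(
  deltas=[
    [0.1, 0.81, -0.36, 0, 0.15, -0.09],
    [0.2, 0.81, -0.36, -0.5, 0, 0],
    [0.2, 0.75, -0.33, -0.5, 0, 0],
    [0, 0, 0, 0, 0, 0],
  ],
)

```text
t: 21.4
eef_pos: [0.3879, 0.3345, 0.1666]
ee_rot: [1.245, 1.569, 1.316]
force: [-0.2, -0.1, -0.8]
width: 0.0484
```

```bash
python3 -c "
from h import *
plan(.392,.331,.14)
wsnap('w10')
q=np.load('pics/w10.npy',allow_pickle=True).item()['s'];p=q['eef_pos'];h=.0205
s=ring('w10',*(p[:2]),p[2]+h,.025);s=ring('w10',.392,.331,.092,.003,(255,0,255),src=s);s=ring('w10',.392,.331,.062,.021,(0,0,255),src=s)
crop('w10_r',180,150,170,140,4,'c13')
"
```

```text
pos [0.3879 0.3345 0.1666] jaw 94.1 q6 -2.59 w 0.0484 t 21.4 F [-0.2 -0.1 -0.8]
N 1 rows [[0.67, -0.1, 0.1, -0.0, 0.01, -0.03]]
```

View pics/c13.png

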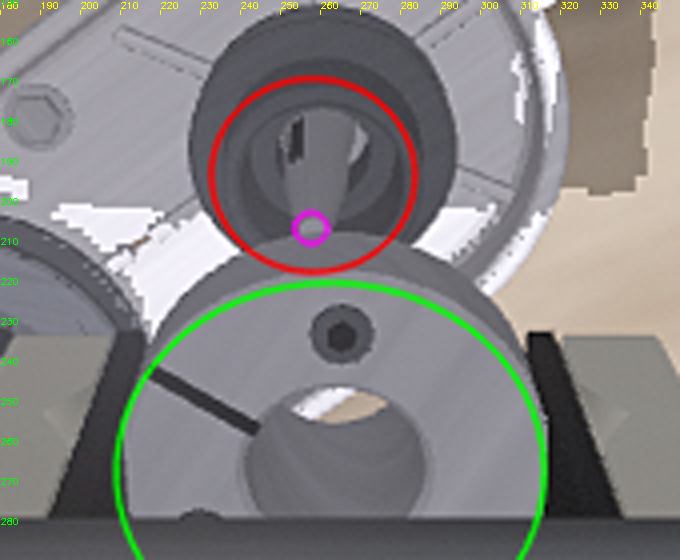

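Emit:
carry_out(
  deltas=[
    [0.2, -0.1, 0.13, 0, 0, 0],
    [0.3, 0, 0, 0, 0, 0],
    [0, 0, 0, 0, 0, 0],
  ],
)

```text
t: 21.75
eef_pos: [0.3943, 0.3278, 0.1452]
ee_rot: [1.483, 1.569, 1.552]
force: [-0.3, -0.9, -1.1]
width: 0.0485
```

```bash
python3 -c "
from h import *
plan(.393,.331,.11)
"
```

```text
pos [0.3943 0.3278 0.1452] jaw 93.9 q6 -2.58 w 0.0485 t 21.75 F [-0.3 -0.9 -1.1]
N 1 rows [[0.88, 0.08, -0.03, -0.0, 0.0, -0.02]]
```

Emit:
carry_out(
  deltas=[
    [0.1, 0.08, -0.03, 0, 0, 0],
    [0.3, 0, 0, 0, 0, 0],
    [0.4, 0, 0, 0, 0, 0],
    [0, 0, 0, 0, 0, 0],
  ],
)

```text
t: 22.15
eef_pos: [0.3938, 0.3293, 0.1108]
ee_rot: [1.483, 1.569, 1.548]
force: [0.1, -0.9, -1.4]
width: 0.0487
```

```bash
python3 -c "
from h import *
plan(.393,.331,.075)
"
```

```text
pos [0.3938 0.3293 0.1108] jaw 93.7 q6 -2.58 w 0.0487 t 22.15 F [ 0.1 -0.9 -1.4]
N 1 rows [[0.9, 0.04, -0.02, -0.0, 0.0, -0.02]]
```

Emit:
carry_out(
  deltas=[
    [0.2, 0.05, -0.02, 0, 0, 0],
    [0.3, 0, 0, 0, 0, 0],
    [0.2, 0, 0, 0, 0, 0],
    [0, 0, 0, 0, 0, 0],
  ],
)

```text
t: 22.55
eef_pos: [0.3931, 0.3316, 0.0809]
ee_rot: [1.236, 1.569, 1.301]
force: [-0.6, -0.7, -0.4]
width: 0.0486
```

```bash
python3 -c "
from h import *
plan(.393,.331,.058)
"
```

```text
pos [0.3931 0.3316 0.0809] jaw 93.7 q6 -2.59 w 0.0486 t 22.55 F [-0.6 -0.7 -0.4]
N 1 rows [[0.57, -0.02, -0.0, -0.0, 0.01, -0.03]]
```

Emit:
carry_out(
  deltas=[
    [0.15, -0.02, 0, 0, 0, 0],
    [0.2, 0, 0, 0, 0, 0],
    [0.15, 0, 0, 0, 0, 0],
    [0.05, 0, 0, 0, 0, 0],
  ],
)

```text
t: 22.95
eef_pos: [0.3935, 0.3313, 0.0576]
ee_rot: [1.092, 1.568, 1.156]
force: [-0.4, -0.7, -0.3]
width: 0.0489
```

Emit:
carry_out(
  deltas=[
    [0.06, 0, 0, 0, 0, 0],
    [0, 0, 0, 0, 0, 0],
  ],
)

```text
t: 23.15
eef_pos: [0.3938, 0.3314, 0.0552]
ee_rot: [0.926, 1.568, 0.991]
force: [-0.2, -0.7, 2.4]
width: 0.0488
```

Emit:
carry_out(
  deltas=[
    [0, 0, 0, 0, 0, 0],
    [0, 0, 0, 0, 0, 0],
    [0, 0, 0, 0, 0, 0],
    [-0.5, 0, 0, 0, 0, 0],
    [-0.8, 0, 0, 0, 0, 0],
  ],
  hand=0,
)

```text
t: 23.65
eef_pos: [0.3923, 0.3293, 0.1049]
ee_rot: [-2.269, 1.567, -2.205]
force: [0.6, 0.2, 0.1]
width: 0.0826
```

Emit:
carry_out(
  deltas=[
    [-0.8, 0, 0, 0, 0, 0],
    [-0.8, 0, 0, 0, 0, 0],
    [0, -0.4, 0.2, 0, 0, 0],
    [0, -0.8, 0.33, 0, 0, 0],
    [0, 0, 0, 0, 0, 0],
  ],
)

```text
t: 24.15
eef_pos: [0.4187, 0.2844, 0.1769]
ee_rot: [0.828, 1.565, 0.896]
force: [0.5, -0.3, 0.1]
width: 0.0879
```

```bash
python3 -c "
from h import *
plan(.532,-.0625,.19,90)
wsnap('w11');s=ring('w11',.392,.331,.076,.025)
"
```

```text
pos [0.4187 0.2844 0.1769] jaw 93.9 q6 -2.49 w 0.0879 t 24.15 F [ 0.5 -0.3  0.1]
N 10 rows [[-0.04, -0.88, 0.22, 0.97, 0.05, -0.06], [-0.03, -0.87, 0.28, 0.0, 0.0, 0.0], [-0.03, -0.87, 0.28, 0.0, 0.0, 0.0], [-0.03, -0.87, 0.28, 0.0, 0.0, 0.0], [-0.03, -0.87, 0.28, 0.0, 0.0, 0.0]]
```

View pics/w11_r.png

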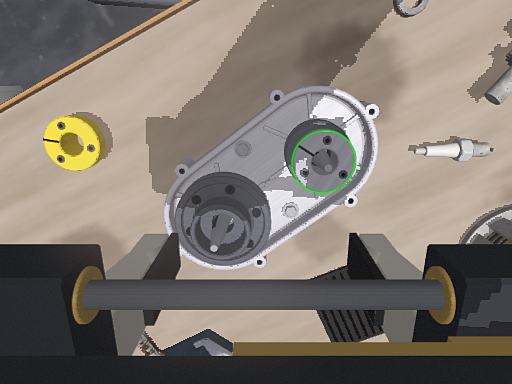

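Small bush is seated exactly at the expected height (ring at (324,162) matches). On to the wide bush, staying high to clear the saw crank.

Emit:
carry_out(
  deltas=[
    [-0.5, -0.88, 0.22, 0.97, 0.05, -0.06],
    [-0.3, -0.87, 0.28, 0, 0, 0],
    [0, -0.87, 0.28, 0, 0, 0],
    [0, -0.87, 0.28, 0, 0, 0],
    [0, -0.87, 0.28, 0, 0, 0],
  ],
)

```text
t: 24.7
eef_pos: [0.4754, 0.1116, 0.2099]
ee_rot: [0.614, 1.569, 0.618]
force: [1.2, 0.5, 0.3]
width: 0.0876
```

```bash
python3 -c "
from h import *
plan(.528,-.0625,.19,90)
"
```

```text
pos [0.4754 0.1116 0.2099] jaw 90.2 q6 -2.2 w 0.0876 t 24.7 F [1.2 0.5 0.3]
N 5 rows [[0.1, -0.87, 0.26, 0.05, 0.02, -0.02], [0.1, -0.87, 0.26, 0.0, 0.0, 0.0], [0.1, -0.87, 0.26, 0.0, 0.0, 0.0], [0.1, -0.87, 0.26, 0.0, 0.0, 0.0], [0.1, -0.87, 0.26, 0.0, 0.0, 0.0]]
```

Emit:
carry_out(
  deltas=[
    [0.1, -0.87, 0.26, 0.05, 0, 0],
    [0.1, -0.87, 0.26, 0, 0, 0],
    [0.1, -0.87, 0.26, 0, 0, 0],
    [0.1, -0.87, 0.26, 0, 0, 0],
    [0.1, -0.7, 0.2, 0, 0, 0],
  ],
)

```text
t: 25.2
eef_pos: [0.5278, -0.0601, 0.1896]
ee_rot: [0.544, 1.566, 0.547]
force: [0.7, -0.6, 0.0]
width: 0.0874
```

Emit:
carry_out(
  deltas=[
    [0, 0, 0, 0, 0, 0],
    [0, 0, 0, 0, 0, 0],
  ],
)

```text
t: 25.4
eef_pos: [0.5281, -0.0625, 0.188]
ee_rot: [0.803, 1.568, 0.801]
force: [-1.3, 0.7, -0.7]
width: 0.0872
```

```bash
python3 -c "
from h import *
plan(.530,-.0625,.12,90)
wsnap('w12');s=ring('w12',.532,-.0625,.032,.031)
snap('scene','s12');snap('top','t12')
"
```

```text
pos [ 0.5281 -0.0625  0.188 ] jaw 89.9 q6 -1.82 w 0.0872 t 25.4 F [-1.3  0.7 -0.7]
N 2 rows [[0.85, -0.0, 0.02, -0.03, 0.03, -0.03], [0.85, 0.0, 0.02, 0.0, 0.0, 0.0]]
```

View pics/w12_r.png

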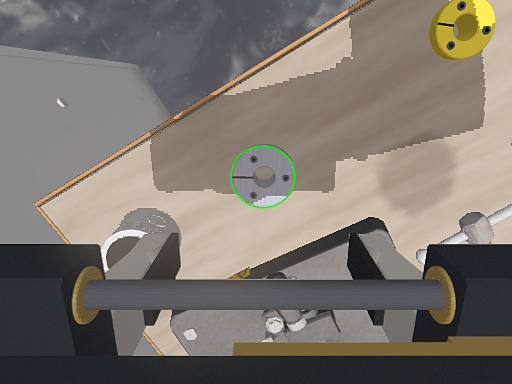

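View pics/s12.png

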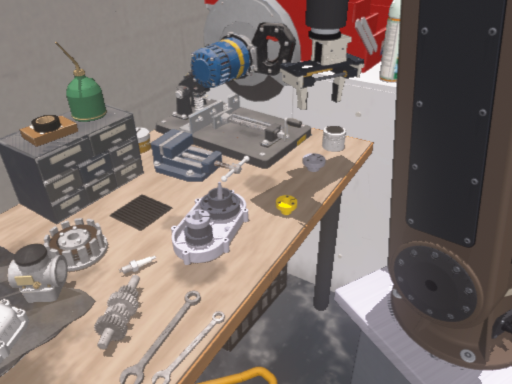

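View pics/t12.png

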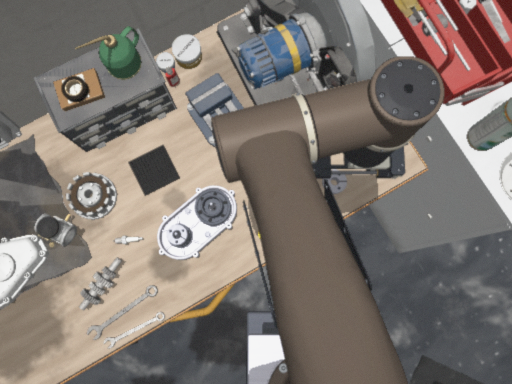

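Emit:
carry_out(
  deltas=[
    [0.5, 0, 0.02, 0, 0, 0],
    [0.8, 0, 0, 0, 0, 0],
    [0.7, 0, 0, 0, 0, 0],
    [0.3, 0, 0, 0, 0, 0],
    [0, 0, 0, 0, 0, 0],
  ],
)

```text
t: 26.05
eef_pos: [0.531, -0.0555, 0.0966]
ee_rot: [0.366, 1.561, 0.374]
force: [-0.2, -0.2, 0.3]
width: 0.0876
```

```bash
python3 -c "
from h import *
plan(.530,-.0625,.06,90)
"
```

```text
pos [ 0.531  -0.0555  0.0966] jaw 90.5 q6 -1.82 w 0.0876 t 26.05 F [-0.2 -0.2  0.3]
N 1 rows [[0.91, -0.18, -0.04, 0.12, 0.14, -0.05]]
```

Emit:
carry_out(
  deltas=[
    [0.1, -0.18, -0.04, 0.12, 0.14, -0.05],
    [0.4, 0, 0, 0, 0, 0],
    [0.4, 0, 0, 0, 0, 0],
    [0, 0, 0, 0, 0, 0],
  ],
)

```text
t: 26.45
eef_pos: [0.5319, -0.0613, 0.0632]
ee_rot: [0.094, 1.567, 0.097]
force: [-1.0, -1.1, -0.6]
width: 0.0878
```

```bash
python3 -c "
from h import *
plan(.529,-.0625,.035,90)
wsnap('w13')
"
```

```text
pos [ 0.5319 -0.0613  0.0632] jaw 90.2 q6 -1.82 w 0.0878 t 26.45 F [-1.  -1.1 -0.6]
N 1 rows [[0.71, -0.03, -0.08, 0.04, 0.06, -0.01]]
```

View pics/w13.png

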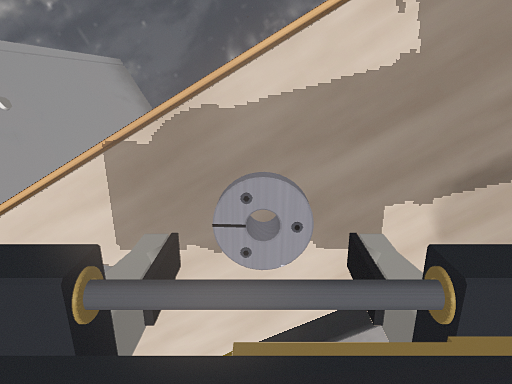

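Emit:
carry_out(
  deltas=[
    [0.1, -0.03, -0.08, 0.04, 0.06, -0.01],
    [0.4, 0, 0, 0, 0, 0],
    [0.4, 0, 0, 0, 0, 0],
    [0, 0, 0, 0, 0, 0],
  ],
)

```text
t: 26.9
eef_pos: [0.5323, -0.0622, 0.0319]
ee_rot: [0.083, 1.563, 0.083]
force: [-0.2, 0.4, -0.3]
width: 0.0877
```

```bash
python3 -c "
from h import *
plan(.5295,-.0625,.012,90)
"
```

```text
pos [ 0.5323 -0.0622  0.0319] jaw 90.0 q6 -1.82 w 0.0877 t 26.9 F [-0.2  0.4 -0.3]
N 1 rows [[0.5, -0.01, -0.07, 0.01, 0.12, -0.01]]
```

Emit:
carry_out(
  deltas=[
    [0.25, -0.01, -0.06, 0, 0.12, -0.01],
    [0.25, 0, 0, 0, 0, 0],
    [0, 0, 0, 0, 0, 0],
  ],
)

```text
t: 27.2
eef_pos: [0.5312, -0.0625, 0.0128]
ee_rot: [0.171, 1.569, 0.172]
force: [-0.2, 0.0, 0.0]
width: 0.0877
```

Emit:
carry_out(
  deltas=[
    [0, 0, 0, 0, 0, 0],
    [0, 0, 0, 0, 0, 0],
    [0, 0, 0, 0, 0, 0],
    [0, 0, 0, 0, 0, 0],
    [0, 0, 0, 0, 0, 0],
  ],
  hand=1,
  newtons=35,
)

```text
t: 27.7
eef_pos: [0.5317, -0.0624, 0.0137]
ee_rot: [0.152, 1.568, 0.153]
force: [0.0, 0.5, -2.3]
width: 0.0602
```

Emit:
carry_out(
  deltas=[
    [0, 0, 0, 0, 0, 0],
    [-0.3, 0, 0, 0, 0, 0],
    [-0.5, 0, 0, 0, 0, 0],
    [-0.8, 0, 0, 0, 0, 0],
    [-0.8, 0, 0, 0, 0, 0],
  ],
)

```text
t: 28.2
eef_pos: [0.5275, -0.0632, 0.1099]
ee_rot: [-2.953, 1.563, -2.953]
force: [0.8, -0.6, -1.4]
width: 0.0605
```

Emit:
carry_out(
  deltas=[
    [-0.9, 0, 0, 0, 0, 0],
    [-0.9, 0.3, -0.1, 0, 0, 0],
    [-0.4, 0.8, -0.2, 0, 0, 0],
    [0, 0.9, -0.2, 0, 0, 0],
    [0, 0.9, -0.2, 0, 0, 0],
  ],
)

```text
t: 28.7
eef_pos: [0.501, 0.0528, 0.2117]
ee_rot: [0.433, 1.567, 0.427]
force: [1.1, 0.8, -2.6]
width: 0.0601
```

```bash
python3 -c "
from h import *
plan(.4645,.2485,.18,90)
"
```

```text
pos [0.501  0.0528 0.2117] jaw 89.7 q6 -2.07 w 0.0601 t 28.7 F [ 1.1  0.8 -2.6]
N 6 rows [[0.13, 0.81, -0.16, -0.09, 0.05, -0.02], [0.13, 0.82, -0.15, 0.0, 0.0, 0.0], [0.13, 0.82, -0.15, 0.0, 0.0, 0.0], [0.13, 0.82, -0.15, 0.0, 0.0, 0.0], [0.13, 0.82, -0.15, 0.0, 0.0, 0.0]]
```

Emit:
carry_out(
  deltas=[
    [0.1, 0.9, -0.16, 0, 0, 0],
    [0.1, 0.9, -0.15, 0, 0, 0],
    [0.13, 0.9, -0.15, 0, 0, 0],
    [0.13, 0.9, -0.15, 0, 0, 0],
    [0.13, 0.7, -0.15, 0, 0, 0],
  ],
)

```text
t: 29.2
eef_pos: [0.469, 0.232, 0.195]
ee_rot: [0.591, 1.559, 0.585]
force: [0.5, -1.2, -1.6]
width: 0.0602
```

Emit:
carry_out(
  deltas=[
    [0, 0, 0, 0, 0, 0],
    [0, 0, 0, 0, 0, 0],
  ],
)

```text
t: 29.4
eef_pos: [0.4676, 0.2349, 0.1957]
ee_rot: [0.617, 1.559, 0.615]
force: [0.6, -1.4, -2.0]
width: 0.0601
```

```bash
python3 -c "
from h import *
plan(.4645,.2485,.16)
wsnap('w14')
q=np.load('pics/w14.npy',allow_pickle=True).item()['s'];p=q['eef_pos'];h=.0183
s=ring('w14',*(p[:2]),p[2]+h,.031);s=ring('w14',.4645,.2485,.092,.003,(255,0,255),src=s);s=ring('w14',.4645,.2485,.062,.027,(0,0,255),src=s)
crop('w14_r',170,130,180,150,4,'c14')
"
```

```text
pos [0.4676 0.2349 0.1957] jaw 89.9 q6 -2.42 w 0.0601 t 29.4 F [ 0.6 -1.4 -2. ]
N 1 rows [[0.89, 0.33, -0.09, -0.0, 0.14, -0.1]]
```

View pics/c14.png

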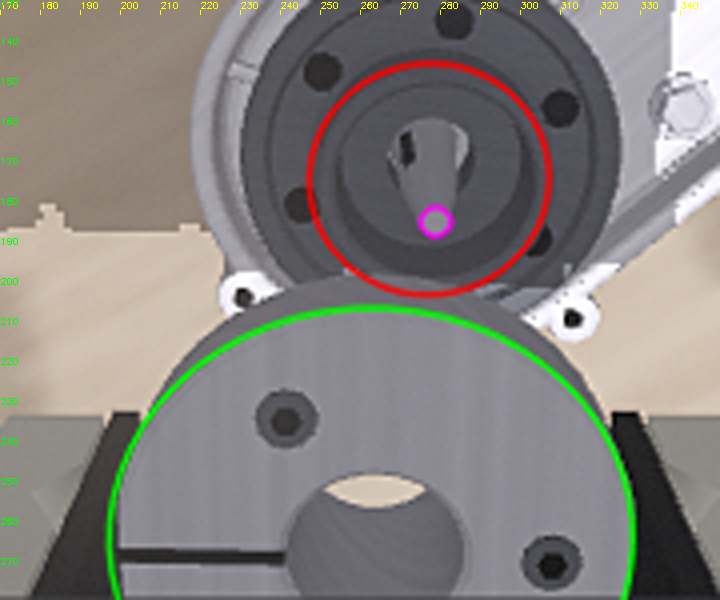

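Emit:
carry_out(
  deltas=[
    [0.1, 0.33, -0.09, 0, 0.14, -0.1],
    [0.4, 0, 0, 0, 0, 0],
    [0.3, 0, 0, 0, 0, 0],
    [0, 0, 0, 0, 0, 0],
  ],
)

```text
t: 29.85
eef_pos: [0.4649, 0.2468, 0.1643]
ee_rot: [1.051, 1.57, 1.045]
force: [-0.8, -0.2, -1.0]
width: 0.0598
```

```bash
python3 -c "
from h import *
plan(.4645,.2485,.12)
"
```

```text
pos [0.4649 0.2468 0.1643] jaw 89.6 q6 -2.44 w 0.0598 t 29.85 F [-0.8 -0.2 -1. ]
N 2 rows [[0.55, 0.02, -0.01, -0.0, 0.01, -0.02], [0.55, 0.02, -0.01, 0.0, 0.0, 0.0]]
```

Emit:
carry_out(
  deltas=[
    [0.3, 0.04, -0.01, 0, 0, 0],
    [0.4, 0, 0, 0, 0, 0],
    [0.4, 0, 0, 0, 0, 0],
    [0, 0, 0, 0, 0, 0],
  ],
)

```text
t: 30.25
eef_pos: [0.4654, 0.2481, 0.1186]
ee_rot: [0.853, 1.568, 0.845]
force: [-0.1, 0.2, -2.0]
width: 0.0603
```

```bash
python3 -c "
from h import *
plan(.4647,.2485,.085)
"
```

```text
pos [0.4654 0.2481 0.1186] jaw 89.5 q6 -2.44 w 0.0603 t 30.25 F [-0.1  0.2 -2. ]
N 1 rows [[0.84, 0.01, -0.02, -0.0, 0.02, -0.03]]
```

Emit:
carry_out(
  deltas=[
    [0.25, 0.01, -0.02, 0, 0, 0],
    [0.3, 0, 0, 0, 0, 0],
    [0.25, 0, 0, 0, 0, 0],
    [0, 0, 0, 0, 0, 0],
  ],
)

```text
t: 30.65
eef_pos: [0.4653, 0.249, 0.0851]
ee_rot: [0.765, 1.567, 0.757]
force: [-0.3, 0.2, -1.0]
width: 0.0602
```

```bash
python3 -c "
from h import *
plan(.4647,.2485,.060)
"
```

```text
pos [0.4653 0.249  0.0851] jaw 89.5 q6 -2.44 w 0.0602 t 30.65 F [-0.3  0.2 -1. ]
N 1 rows [[0.63, -0.01, -0.02, -0.0, 0.04, -0.04]]
```

Emit:
carry_out(
  deltas=[
    [0.2, -0.01, -0.02, 0, 0, 0],
    [0.2, 0, 0, 0, 0, 0],
    [0.15, 0, 0, 0, 0, 0],
    [0.08, 0, 0, 0, 0, 0],
  ],
)

```text
t: 31.05
eef_pos: [0.4651, 0.2492, 0.0586]
ee_rot: [0.746, 1.565, 0.738]
force: [-0.1, -0.4, -1.2]
width: 0.0601
```

Emit:
carry_out(
  deltas=[
    [0.06, 0, 0, 0, 0, 0],
    [0, 0, 0, 0, 0, 0],
  ],
)

```text
t: 31.25
eef_pos: [0.466, 0.2495, 0.0578]
ee_rot: [0.552, 1.564, 0.545]
force: [-0.5, -0.9, -0.7]
width: 0.06
```

Emit:
carry_out(
  deltas=[
    [0, 0, 0, 0, 0, 0],
    [0, 0, 0, 0, 0, 0],
    [0, 0, 0, 0, 0, 0],
    [-0.5, 0, 0, 0, 0, 0],
    [-0.8, 0, 0, 0, 0, 0],
  ],
  hand=0,
)

```text
t: 31.75
eef_pos: [0.4642, 0.2479, 0.1074]
ee_rot: [-0.693, 1.569, -0.701]
force: [0.9, 0.8, -0.2]
width: 0.0873
```

Emit:
carry_out(
  deltas=[
    [-0.8, 0, 0, 0, 0, 0],
    [-0.8, 0, 0, 0, 0, 0],
    [-0.3, 0.2, 0.2, 0, 0, 0],
    [0, 0.4, 0.33, 0, 0, 0],
    [0, 0, 0, 0, 0, 0],
  ],
)

```text
t: 32.25
eef_pos: [0.4876, 0.2736, 0.1919]
ee_rot: [0.57, 1.562, 0.564]
force: [-0.5, -0.4, -1.0]
width: 0.0874
```

Emit:
carry_out(
  deltas=[
    [0, 0, 0, 0, 0, 0],
    [0, 0, 0, 0, 0, 0],
  ],
)

```text
t: 32.45
eef_pos: [0.4872, 0.2732, 0.1914]
ee_rot: [0.578, 1.563, 0.572]
force: [-0.4, -0.3, 0.0]
width: 0.0877
```

```bash
python3 -c "
from h import *
plan(.5,.25,.19)
wsnap('w15');s=ring('w15',.392,.331,.076,.025);s=ring('w15',.4645,.2485,.076,.031,src=s);s=ring('w15',.4645,.2485,.04,.046,(0,0,255),src=s);s=ring('w15',.392,.331,.04,.030,(0,0,255),src=s)
crop('w15_r',130,60,200,150,4,'c15')
snap('scene','s15');crop('s15',165,170,100,85,7,'c16')
"
```

```text
pos [0.4872 0.2732 0.1914] jaw 89.6 q6 -2.44 w 0.0877 t 32.45 F [-0.4 -0.3  0. ]
N 1 rows [[0.04, -0.58, 0.32, -0.0, 0.1, -0.06]]
```

View pics/w15_r.png

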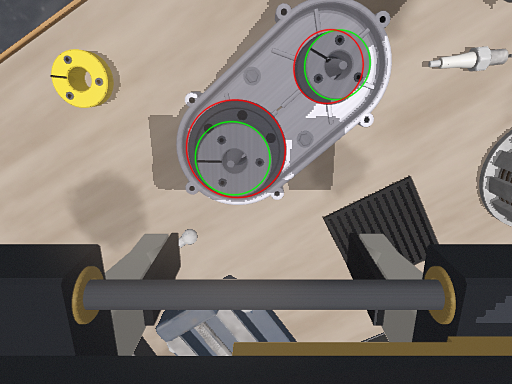

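View pics/c16.png

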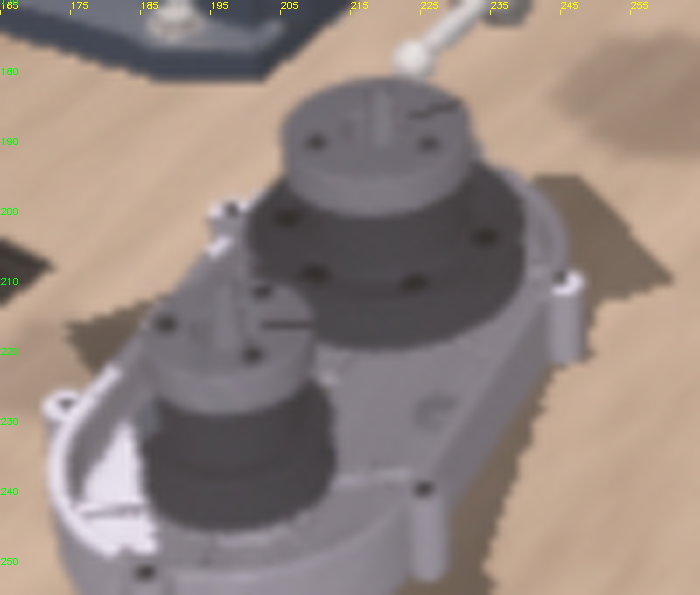

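```bash
python3 -c "
from station import arm
print(arm.job_done(), arm.get_state()['t'])"
```

```text
the job is handed in; nothing more can be done
the job is handed in; nothing more can be done
```

The pulleys have changed shafts and each has its own bush in its hub; I handed the job in about 32 s into the 96 s limit. No verdict was reported, so what follows rests on my own checks.

- **What I did:** I laid the large pulley on the mat and moved the small pulley to the large one's shaft. Then I set the large pulley on the free shaft and dropped the narrow bush into the small pulley and the wide bush into the large. I left the yellow bush, the piston and the spark plug alone.
- **Last checks:** In the final wrist picture, the outlines I computed for both flanges and both rims, seated on the shaft axes, match to within about 1–2 mm. The scene picture shows both stacks upright with the flanges on the hubs. The gripper was open and clear above the work.
- **What disagreed:**
  - The small pulley slipped about 5–6 mm in the jaws when I lifted it; I allowed for that when placing it.
  - When I lowered the large pulley onto its shaft, the arm stopped at seating height but the force reading still showed the pulley's weight. I released it there, and the later pictures show it fully down.

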